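Put the drip-coffee set back together on its coaster

TASK

Put the washed single-cup coffee set back together where it is kept: stand the mug in the middle of the cork coaster, the drip filter on the mug, the press disc inside the filter, and the lid over the filter. Lay the teaspoon on the worktop midway between the coaster and the white saucer, square to the line from one to the other. Set each thing down properly seated and upright without tipping any over, and leave the coffee jar and the sugar jar where they stand.

Things in the scene. Friction and masses are not known exactly. Their poses are not given: they have to be found in the camera images.
- mug: Ochre mug on the strip in front of the sink (not the one far behind by the tap), loose, 0.25 kg: round cup 82 mm across, 97 mm high, upright wall about 7 mm thick, inside 67 mm across; can be taken by its wall from above, one finger inside. Origin underneath, z up; the cup's axis is at y = +15.5 mm. Handle 14 mm thick, points to -y as far as y = -57 mm, at the start roughly to the robot.
- mug_foot (a point): Point of the mug: centre of the cup's underside, on the cup's axis; axes as the mug's. The rim is 97 mm above it.
- filter: Steel drip filter, loose, 0.13 kg: open chamber, 62 mm across outside, 56 inside, over a flat brim 96 mm across; below it a foot 53 mm across stands out 12 mm, which goes into the mug's mouth while the brim rests on the rim. Origin under the foot's centre, z up; brim z 12 to 15 mm, chamber floor 16, chamber edge 68. Yaw does not matter. Take it round the chamber.
- press: Steel press disc, loose, 0.06 kg: perforated disc 48 mm across, 4 mm thick, with an upright 6 mm stem that ends in a steel knob 12 mm across, from z = 51 to 67 mm. Origin under the disc's centre, z up; it stands on its disc. On the filter's chamber floor its knob stands 15 mm out above the chamber's edge.
- lid: Domed steel lid with black knob, loose, 0.07 kg: a skirt 77 mm across outside and 72 inside goes over the filter's chamber; a shoulder at z = 9 mm rests on the chamber's edge; the dome above, 56 mm across, up to z = 30 mm, is hollow for the press disc's knob; knob 18 mm across, z 33 to 48 mm. Origin at the centre of the skirt's lower edge, z up.
- teaspoon: Steel teaspoon lying on the worktop to the right, loose, 20 g, 132 mm long, 28 mm wide at the bowl, 11 mm high. Origin under its middle; length along x, z up. It is taken across its width near the middle, where it holds the fingers about 18 mm apart. A wall cabinet hangs over the sink, its underside 0.6 m up: carry things along the front of the sink, not over it.
- coaster: Square cork coaster, 92 x 92 mm and 6 mm thick, does not move. Origin at the centre of its underside, its sides along x and y; the saucer lies on its +y or on its -y side, about 180 mm away centre to centre.
- saucer: Small white saucer, 110 mm across and 14 mm high, does not move. Origin at the centre of its underside. It stays empty.
- coffee_jar: Coffee jar with a green screw lid, loose, 89 mm across, 137 mm high, 0.48 kg, standing behind the coaster and saucer beside the sugar jar. Origin at the centre of its underside. To be left alone.
- sugar_jar: Clip-top glass jar with an orange seal and pale brown filling, loose, 93 x 84 mm, 121 mm high, 0.55 kg, standing beside the coffee jar. Origin at the centre of its underside. To be left alone.

How it is judged:
By the outcome, as a careful person would: the job done as asked, in the order asked, and still so for the second after the job is handed in, with the robot touching nothing.
It also fails if it takes over 147 s, if anything falls off the work surface, if the arm or the gripper's body presses on something with over 40 N, if the wrist force passes 120 N, or if a joint passes its speed limit or range.

ROBOT

A 6-joint arm with a two-finger parallel gripper is mounted at the origin on a cart in front of the work surface, level with it; the furniture and walls round the work are solid. World frame = base frame: x ahead of the robot, y to its left, z up, the work surface at z = 0. Lengths are in mm, angles in degrees, forces in N, time in s.
With the tool pointing down it reaches from about 400 to 925 mm from the base axis. Payload 3.4 kg.
Tool frame: the origin (TCP) lies between the finger pads; the fingertips stand 11 mm ahead of it and the grasp point (between the pads) lies 8 mm behind it; z points along the fingers, y is the line along which they close (so a half turn about z gives the same grasp; the last joint's range is limited). The gripper opens to 85 mm and grips with 20 to 120 N. Pads are 22 mm wide; open, the fingers measure 114 mm over their backs; the gripper's body (76 mm by 85 mm) begins 54 mm behind the grasp point. The pads swing forward as they close: fully open they stand 13 mm farther back than shut.
Start: joints at [-69.586, 17.578, 86.31, -0, 76.112, -4.211], TCP at [239.574, -522.719, 242.305] pointing down, gripper open.
Joint ranges: [-179.03, 179.03], [-60, 130.46], [8.19, 133.38], [-81.62, 261.62], [5.75, 156.47], [-153.77, 153.77]. Speed limits (degrees/s): [147.25, 147.25, 180, 180, 180, 180].

INTERFACE

Orientations are given as [roll, pitch, yaw] about the fixed x, y, z axes, in that order (R = Rz(yaw) Ry(pitch) Rx(roll)).
In Python, from station import get_state, snapshot, camera_model, job_done gives the robot as it stands.
- The arm moves only by the shell command python3 -m inch 'ROWS'. ROWS is JSON, a list that holds one entry, the list of rows, each a list of 7 numbers: the shift along the world's x, y, z in m, then the turn, a rotation vector about the world's x, y, z in rad, then the finger opening in m, from 0 to 0.0854. A call has exactly 10 rows; each row shifts and turns the commanded pose from where the row before left it; what a row does not reach is not made up. A row lasts 1/12 s, in which the tool goes at most 41.7 mm and 7.16 degrees, less where a joint would pass 70% of its speed; a pose out of reach is approached as far as the arm can. A call with a gripper value outside its range is refused whole. The fingers move at their own pace and stop on an object; the grip force is fixed at half the most. Time passes only in rows, so rows that do not move let the fingers close, or fill a call up. It gives the time, the measured TCP pose, the force, the opening and the grip force at its end, in the units of the state.
- get_state(): the state, without advancing time (a new reading comes with each control period).
- snapshot(name): name is "scene" or "side" or "wrist"; returns the picture (384x512x3 uint8, red, green, blue); there is no depth.
- camera_model(name): a dict with "camera_matrix" (3x3 intrinsics, pixels), "eye" and "orientation" of the camera in the world; the wrist camera has in their place "hand_eye" (4x4, takes a point from camera to tool coordinates, whose origin is the TCP and whose axes are the flange's). Camera axes: x right, y down, z forward; pixel columns grow to the right and rows downward; lengths in mm; the calibration is good to about 2 mm. A picture is of the moment at which its call begins: read the wrist's pose just before it. camera_model takes no time and is no camera call.
- job_done(): hands the job in; it is judged then, once.
The state is a dict: "time_s": time; "joint_positions": joint angles; "joint_vel": joint speeds; "joint_efforts": joint torques, N m; "eef_pos": TCP position; "tool_rot": TCP orientation; "ft_force": force on the tool from outside, world axes, zero at the start; "ft_torque": the same for the moment, N m; "opening": finger opening in mm; "gripper_force": force on a finger pad.
Only numpy, scipy, OpenCV 4.12 (cv2) and the standard library are available. Lean on these libraries where they do the work, as an engineer would, in place of code of your own. Each camera call takes 0.05 s, during which the arm holds its last target. There are 200 camera calls.

## Working session

There is one attempt and no reset: what is moved stays moved. The work goes in short steps, Python scripts to look and compute and a shell command to move; the robot and the scene stay as the last step left them, time stands still between calls to the robot, and variables do not carry over. Pictures are saved under pics/ and viewed, at most 14 in all, crops included, and the job is handed in when it is done.

```bash
ls; mkdir -p pics
cat > h.py <<'E'
import numpy as np, cv2
from scipy.spatial.transform import Rotation as R
from station import get_state, snapshot, camera_model
def cam(name):
    m=camera_model(name); return m
def ray(name,uv,st=None):
    m=camera_model(name); K=np.array(m["camera_matrix"])
    d=np.linalg.inv(K)@np.array([uv[0],uv[1],1.])
    if name=="wrist":
        H=np.array(m["hand_eye"]); st=st or get_state()
        T=np.eye(4); T[:3,:3]=R.from_euler("xyz",st["tool_rot"],degrees=True).as_matrix(); T[:3,3]=st["eef_pos"]
        C=T@H; return C[:3,3],C[:3,:3]@d
    o=np.array(m["orientation"]); 
    Rm=o if o.shape==(3,3) else R.from_euler("xyz",o,degrees=True).as_matrix()
    return np.array(m["eye"],float),Rm@d
def pt(name,uv,z,st=None):
    e,d=ray(name,uv,st); return np.round(e+d*(z-e[2])/d[2],1)
def shot(name,fn,crop=None,s=1):
    im=snapshot(name)[:,:,::-1]
    if crop: im=im[crop[1]:crop[3],crop[0]:crop[2]]
    cv2.imwrite("pics/"+fn,cv2.resize(im,None,fx=s,fy=s,interpolation=cv2.INTER_CUBIC))
E
python3 - <<'E'
from h import *
print(get_state())
for n in("scene","side","wrist"): print(n,camera_model(n))
shot("scene","a.png",s=1.5)
shot("side","b.png",s=1.5)
E
```

```text
pics
{'time_s': 0.0, 'joint_positions': array([-6.95883254e+01,  1.76249552e+01,  8.63845722e+01, -1.49523446e-03,
        7.61098714e+01, -4.20904369e+00]), 'joint_vel': array([ 0.16808647, -0.08185148, -0.08227533,  0.08992894, -0.08845496,
       -0.06177465]), 'joint_efforts': array([-8.74665948e-04, -4.57556570e+01, -2.51916808e+01, -9.93012009e-05,
        1.30849052e-02, -7.38531071e-06]), 'eef_pos': array([ 239.30373684, -522.09436012,  241.34957205]), 'tool_rot': array([-1.79880817e+02, -7.31649784e-03,  2.46210712e+01]), 'ft_force': array([0.66046696, 0.22464635, 0.16729238]), 'ft_torque': array([ 0.03998019, -0.03628043, -0.02755847]), 'gripper_force': 0.0, 'opening': 85.65269881279153}
scene {'camera_matrix': array([[434.44351717,   0.        , 260.02771022],
       [  0.        , 434.44351717, 188.58200582],
       [  0.        ,   0.        ,   1.        ]]), 'eye': array([ -90.63995224,  669.76151597, 1032.01222873]), 'orientation': array([-1.37508149e+02,  7.15967014e-02, -1.37939467e+02])}
side {'camera_matrix': array([[443.42594369,   0.        , 251.42557312],
       [  0.        , 443.42594369, 198.61045257],
       [  0.        ,   0.        ,   1.        ]]), 'eye': array([  105.59513916, -1250.34040623,   593.09876775]), 'orientation': array([-113.26474593,   -1.00547849,  -18.01892368])}
wrist {'camera_matrix': array([[274.80115153,   0.        , 253.02071132],
       [  0.        , 274.80115153, 186.73997188],
       [  0.        ,   0.        ,   1.        ]]), 'hand_eye': array([[ 4.28024384e-05, -9.53584646e-01, -3.01125092e-01,
         7.76215274e+01],
       [ 9.99999955e-01, -4.84959099e-05,  2.95715614e-04,
         3.01141285e-01],
       [-2.96593204e-04, -3.01125092e-01,  9.53584601e-01,
        -1.31726518e+02],
       [ 0.00000000e+00,  0.00000000e+00,  0.00000000e+00,
         1.00000000e+00]])}
```

View pics/a.png

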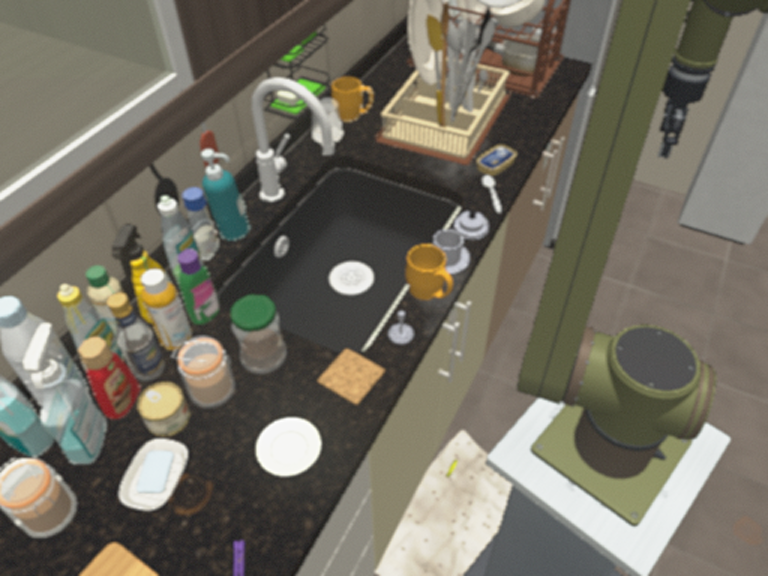

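View pics/b.png

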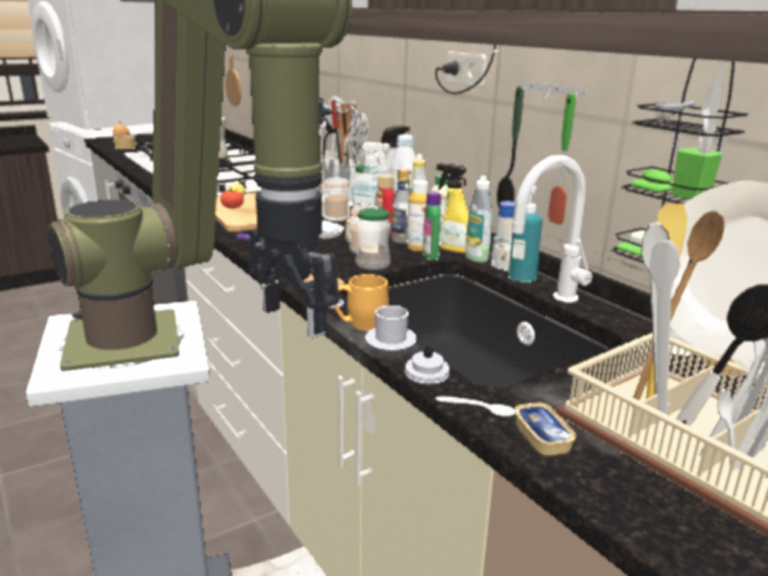

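Scene (1.5x) shows coaster ~(351,375), saucer (289,446), press (401,333), mug (428,272), filter (450,250), lid (472,224), and spoon (492,195). The side view confirms it.

Run:
```python
from h import *
shot("scene","c.png",(165,105,365,325),2.7)
shot("side","d.png",(215,175,385,305),4.5)
for n,u,z in [("coaster",(351,375),6),("saucer",(289,446),12),("press",(401,334),4),("mugtop",(428,259),97),("filterbrim",(452,261),13),("lid",(472,226),0),("spoon",(492,194),3),("cofftop",(255,315),137),("sugartop",(203,360),121)]:
    print(n,pt("scene",np.array(u)/1.5,z))
```

```text
coaster [436.6 197.6   6. ]
saucer [410.  377.3  12. ]
press [432.2  59.6   4. ]
mugtop [470.9 -64.9  97. ]
filterbrim [ 478.4 -161.3   13. ]
lid [ 522.1 -292.9    0. ]
spoon [ 554. -415.    3.]
cofftop [586.3 280.5 137. ]
sugartop [587.3 398.  121. ]
```

View pics/c.png

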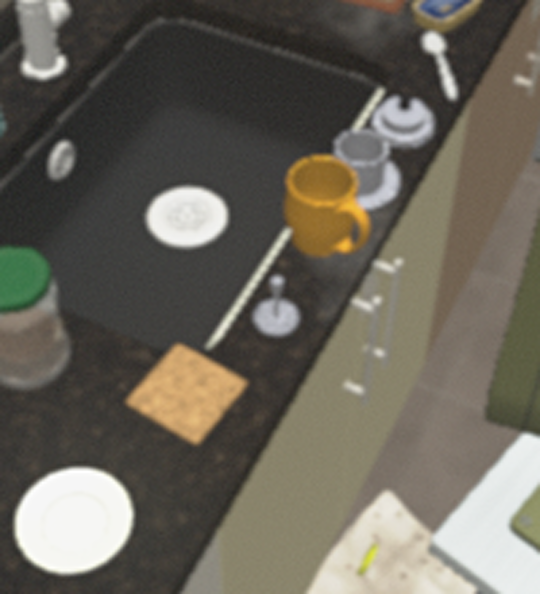

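View pics/d.png

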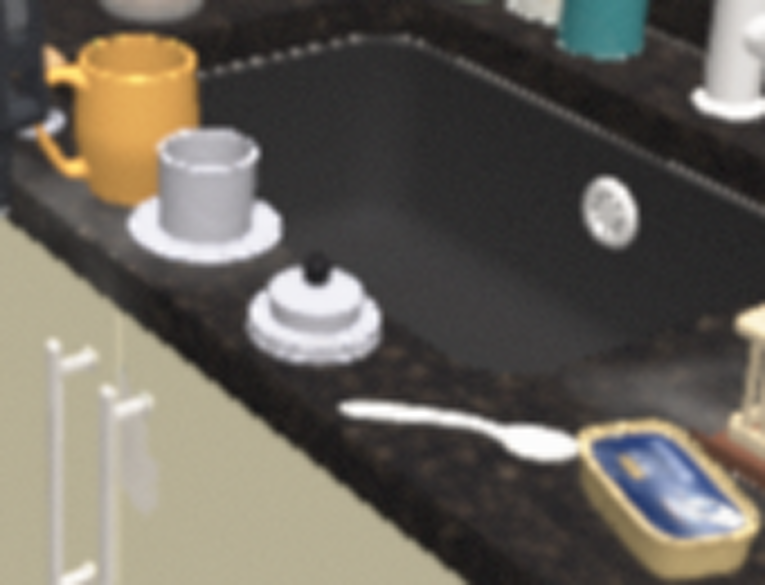

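Run:
```python
from h import *
C=lambda u:np.array(u)/2.7+[165,105]
D=lambda u:np.array(u)/4.5+[215,175]
for n,u,z in [("co1",(181,344),6),("co2",(248,382),6),("co3",(196,444),6),("co4",(126,398),6),("sauc",(73.5,518),13),("press",(276,316),4),("knob",(278,283),60),("mug",(322,184),97),("filt",(362,147),68),("lidknob",(405,103),42),("lidbot",(403.5,122),4),("sp1",(432,33),5),("sp2",(454,99),3),("handle",(364,238),45)]:
    print(n,pt("scene",C(u),z))
for n,u,z in [("mug",(138,57),97),("filt",(209,150),68),("brim",(205,226),14),("lidknob",(317,269),42),("sp2",(340,408),3),("sp1",(580,443),5)]:
    print("side",n,pt("side",D(u),z))
```

```text
co1 [484.2 157.1   6. ]
co2 [396.6 145.3   6. ]
co3 [384.6 236.7   6. ]
co4 [477.7 245.6   6. ]
sauc [411.4 377.4  13. ]
press [434.1  58.    4. ]
knob [433.6  56.2  60. ]
mug [472.  -61.2  97. ]
filt [ 493.7 -162.9   68. ]
lidknob [ 519.3 -284.7   42. ]
lidbot [ 521.8 -290.6    4. ]
sp1 [ 603.  -462.9    5. ]
sp2 [ 500.  -371.9    3. ]
handle [413.1 -67.9  45. ]
side mug [479.9 -71.8  97. ]
side filt [ 498.  -166.2   68. ]
side brim [ 497.  -165.7   14. ]
side lidknob [ 523.2 -289.6   42. ]
side sp2 [ 503.1 -378.2    3. ]
side sp1 [ 612.7 -450.7    5. ]
```

Poses agree within ~8 mm between views. Moving above the mug for a wrist close look.

```bash
python3 -m inch '[[[0.0118,0.0228,0.001,0,0,-0.02147,0.0854],[0.0118,0.0228,0.001,0,0,-0.02147,0.0854],[0.0118,0.0228,0.001,0,0,-0.02147,0.0854],[0.0118,0.0228,0.001,0,0,-0.02147,0.0854],[0.0118,0.0228,0.001,0,0,-0.02147,0.0854],[0.0118,0.0228,0.001,0,0,-0.02147,0.0854],[0.0118,0.0228,0.001,0,0,-0.02147,0.0854],[0.0118,0.0228,0.001,0,0,-0.02147,0.0854],[0.0118,0.0228,0.001,0,0,-0.02147,0.0854],[0.0118,0.0228,0.001,0,0,-0.02147,0.0854]]]'
python3 -m inch '[[[0.0118,0.0228,0.001,0,0,-0.02147,0.0854],[0.0118,0.0228,0.001,0,0,-0.02147,0.0854],[0.0118,0.0228,0.001,0,0,-0.02147,0.0854],[0.0118,0.0228,0.001,0,0,-0.02147,0.0854],[0.0118,0.0228,0.001,0,0,-0.02147,0.0854],[0.0118,0.0228,0.001,0,0,-0.02147,0.0854],[0.0118,0.0228,0.001,0,0,-0.02147,0.0854],[0.0118,0.0228,0.001,0,0,-0.02147,0.0854],[0.0118,0.0228,0.001,0,0,-0.02147,0.0854],[0.0118,0.0228,0.001,0,0,-0.02147,0.0854]]]'
python3 - <<'E'
from h import *
s=get_state();print(s["eef_pos"],s["tool_rot"],s["time_s"])
import json;json.dump([list(s["eef_pos"]),list(s["tool_rot"])],open("p1.json","w"))
shot("wrist","e.png",s=1.5)
E
```

```text
time_s: 1.03
eef_pos: [357.8, -293.5, 252.3]
tool_rot: [-180.0, 0.0, 12.3]
ft_force: [0.2, 0.4, -0.2]
opening: 85.5
gripper_force: 0.0
time_s: 1.87
eef_pos: [475.8, -65.4, 262.3]
tool_rot: [-180.0, 0.0, -0.0]
ft_force: [-0.1, -0.3, 0.2]
opening: 84.9
gripper_force: 0.0
[475.81431176 -65.42757991 262.29429038] [-1.79999207e+02  6.87632920e-03 -3.22532651e-02] 1.8667
```

View pics/e.png

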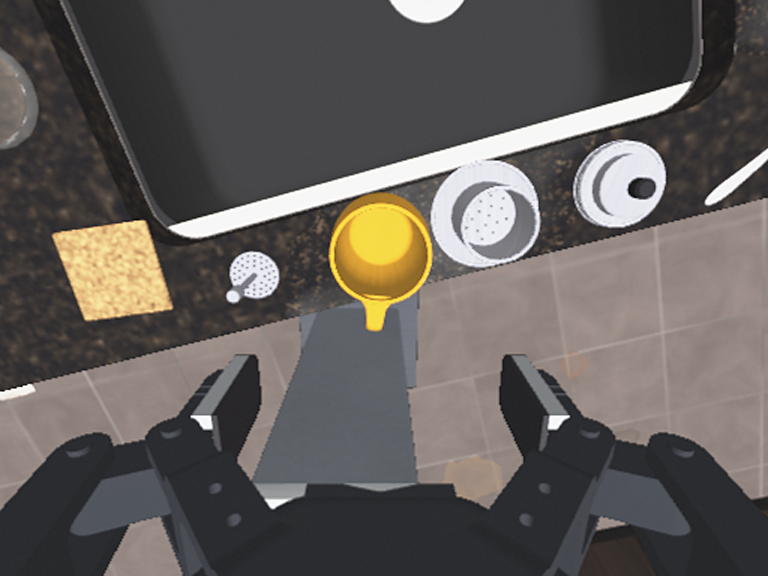

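Wrist view: mug rim centre ~(381,251), coaster corners (52,234),(147,219),(172,308),(86,321), press disc (254,275), filter chamber rim ~(496,225), lid knob (642,188), all at 1.5x.

Run:
```python
from h import *
for n,u,z in [("mug",(381,251),97),("c1",(52,234),6),("c2",(147,219),6),("c3",(172,308),6),("c4",(86,321),6),("press",(254.5,275),4),("knob",(234,296),65),("filtTop",(495.5,226),68),("brim",(480,213),14),("lidknob",(642,188),48),("lidsh",(620,184),5),("handle",(375,329),45)]:
    print(n,pt("wrist",np.array(u)/1.5,z))
```

```text
mug [485.1 -62.5  97. ]
c1 [480.  252.4   6. ]
c2 [494.4 158.8   6. ]
c3 [404.3 148.7   6. ]
c4 [390.  238.9   6. ]
press [438.6  62.7   4. ]
knob [438.2  62.3  65. ]
filtTop [ 498.7 -153.6   68. ]
brim [ 501.3 -153.5   14. ]
lidknob [ 526.7 -276.8   48. ]
lidsh [ 526.7 -282.5    5. ]
handle [399. -57.  45.]
```

Run:
```python
from h import *
s=get_state();print(s["eef_pos"],s["tool_rot"],s["time_s"],s["joint_vel"].round(1))
im=snapshot("wrist")[:,:,::-1]
a=cv2.cvtColor(im,cv2.COLOR_BGR2GRAY)[:200]; b=cv2.cvtColor(cv2.resize(cv2.imread("pics/e.png"),(512,384)),cv2.COLOR_BGR2GRAY)[:200]
print(cv2.phaseCorrelate(b.astype(float),a.astype(float)))
cv2.imwrite("w2.png",im)
def fit(name,im,mask):
    c=max(cv2.findContours(mask,0,1)[0],key=cv2.contourArea); print(name,cv2.boundingRect(c),cv2.fitEllipse(c))
h=cv2.cvtColor(im,cv2.COLOR_BGR2HSV)
fit("mug",im,cv2.inRange(h,(18,150,100),(35,255,255)))
cork=cv2.inRange(h,(8,60,120),(22,190,255)); cork[:,130:]=0
c=max(cv2.findContours(cork,0,1)[0],key=cv2.contourArea); bx=cv2.boxPoints(cv2.minAreaRect(c)); print(bx,cv2.contourArea(c))
m=cv2.moments(c); print(pt("wrist",(m['m10']/m['m00'],m['m01']/m['m00']),6))
si=snapshot("scene")[:,:,::-1]; cv2.imwrite("s2.png",si)
```

```text
[478.18754474 -61.91539768 262.55973983] [-1.79775858e+02 -1.54681563e-01 -1.24959139e-02] 1.9167 [-3.1 -0.6  0.7 -2.6 -0.2 -9.4]
((3.5347328951554857, 1.9638075714059227), 0.8991469362789692)
mug (223, 131, 69, 92) ((256.74072265625, 171.28599548339844), (65.379150390625, 84.69652557373047), 2.757073402404785)
[[ 38.520004 156.63998 ]
 [109.78     146.45999 ]
 [118.520004 207.63998 ]
 [ 47.26001  217.81998 ]] 3674.0
[439.5 192.    6. ]
```

```bash
python3 -m inch '[[[0,0,0,0,0,0,0.0854],[0,0,0,0,0,0,0.0854],[0,0,0,0,0,0,0.0854],[0,0,0,0,0,0,0.0854],[0,0,0,0,0,0,0.0854],[0,0,0,0,0,0,0.0854],[0,0,0,0,0,0,0.0854],[0,0,0,0,0,0,0.0854],[0,0,0,0,0,0,0.0854],[0,0,0,0,0,0,0.0854]]]'
python3 - <<'E'
from h import *
s=get_state();print(s["eef_pos"],s["tool_rot"],s["joint_vel"].round(1))
shot("wrist","f.png",s=1.5)
shot("scene","g.png",(205,120,365,270),3.75)
E
```

```text
time_s: 2.85
eef_pos: [475.6, -66.7, 262.3]
tool_rot: [180.0, 0.0, 0.0]
ft_force: [0.5, -0.1, 0.1]
opening: 85.8
gripper_force: 0.0
[475.56162961 -66.74783785 262.30050086] [1.79997852e+02 1.41512859e-03 2.33844734e-02] [ 0.   0.1 -0.1 -0.  -0.   0. ]
```

View pics/f.png

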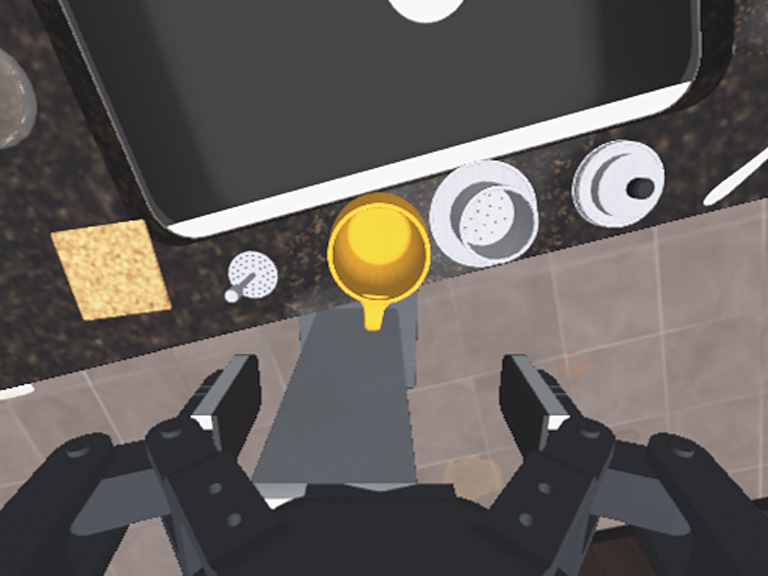

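Run:
```python
from h import *
im=snapshot("wrist")[:,:,::-1]; cv2.imwrite("w3.png",im)
a=cv2.resize(im[120:230,200:380],None,fx=4.4,fy=4.4,interpolation=cv2.INTER_CUBIC)
cv2.imwrite("pics/i.png",a)
```

```text
(no output)
```

View pics/i.png

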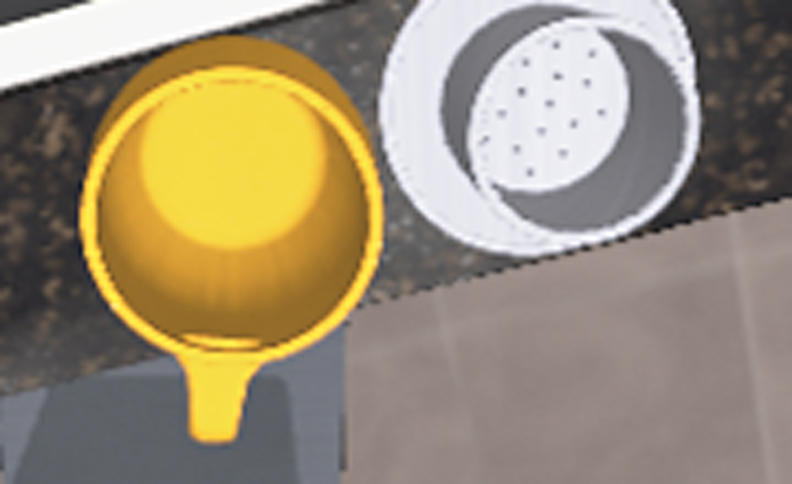

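View pics/g.png

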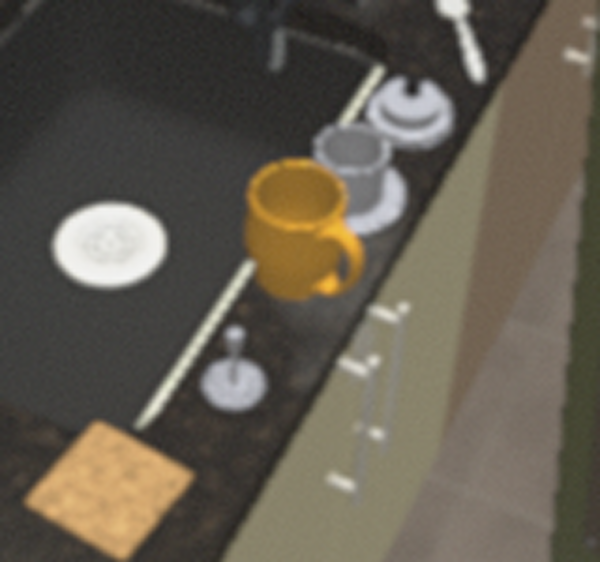

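Wrist 4.4x crop: mug rim centre (231.5,213), filter chamber rim centre (586,127); scene crop: mug rim centre (297,191), press disc (234,384), knob (234,334).

```bash
cat >> h.py <<'E'
def tri(obs,st=None):
    # obs: (cam,uv,sigma_px); weighted least squares meeting point of rays
    from scipy.optimize import least_squares
    rs=[(ray(c,u,st),s*1.0/camera_model(c)["camera_matrix"][0][0]) for c,u,s in obs]
    def f(p):
        o=[]
        for (e,d),s in rs:
            d=d/np.linalg.norm(d); v=p-e; o+=list(np.cross(v,d)/(np.linalg.norm(v)*s))
        return o
    r=least_squares(f,[450,0,50]); return r.x.round(1),np.round(r.cost,2)
E
python3 - <<'E'
from h import *
W=lambda u:np.array(u)/4.4+[200,120]
G=lambda u:np.array(u)/3.75+[205,120]
D=lambda u:np.array(u)/4.5+[215,175]
F=lambda u:np.array(u)/1.5
o={"mug":[("wrist",W((231.5,213)),97),("scene",G((297,191)),97),("side",D((138,57)),97)],
"filt":[("wrist",W((586,127)),68),("scene",G((353,150)),68),("side",D((209,150)),68)],
"press":[("wrist",F((253,275)),4),("scene",G((234,384)),4)],
"pknob":[("wrist",F((232,296)),65),("scene",G((235,332)),65)],
"lidknob":[("wrist",F((640,188)),44),("scene",G((412,85)),44),("side",D((317,269)),44)]}
for k,v in o.items():
    print(k,[pt(c,u,z) for c,u,z in v],tri([(c,u,1) for c,u,z in v]))
for u in [(52,234),(146,219),(171,308),(85,321)]: print(pt("wrist",F(u),6))
for u in [(99,420),(194,478),(123,560),(24,500)]: print(pt("scene",G(u),6))
E
```

```text
mug [array([480.8, -66.3,  97. ]), array([478.2, -68.3,  97. ]), array([479.9, -71.8,  97. ])] (array([480.4, -66.7,  95.6]), np.float64(0.58))
filt [array([ 497.7, -162.4,   68. ]), array([ 491.9, -161. ,   68. ]), array([ 498. , -166.2,   68. ])] (array([ 497.2, -163.3,   65.5]), np.float64(0.85))
press [array([435.4,  58.2,   4. ]), array([432.8,  58.7,   4. ])] (array([434.6,  58.5,   2.3]), np.float64(0.12))
pknob [array([435.2,  58.2,  65. ]), array([434.8,  56.3,  65. ])] (array([435.3,  57.7,  65.8]), np.float64(0.13))
lidknob [array([ 523.2, -283.5,   44. ]), array([ 519.9, -284.5,   44. ]), array([ 521.7, -293.1,   44. ])] (array([ 523.1, -286.4,   40.1]), np.float64(0.33))
[476.7 245.4   6. ]
[491.1 153.4   6. ]
[401.2 143.4   6. ]
[387.  233.2   6. ]
[486.6 157.3   6. ]
[394.5 148.    6. ]
[384.4 236.    6. ]
[476.  248.3   6. ]
```

Consistent now. A quick look over coaster and saucer for the target.

```bash
python3 -m inch '[[[-0.0035,0.036,0,0,0,0,0.0854],[-0.0035,0.036,0,0,0,0,0.0854],[-0.0035,0.036,0,0,0,0,0.0854],[-0.0035,0.036,0,0,0,0,0.0854],[-0.0035,0.036,0,0,0,0,0.0854],[-0.0035,0.036,0,0,0,0,0.0854],[-0.0035,0.036,0,0,0,0,0.0854],[-0.0035,0.036,0,0,0,0,0.0854],[0,0.012,0,0,0,0,0.0854],[0,0,0,0,0,0,0.0854]]]'
python3 -m inch '[[[0,0,0,0,0,0,0.0854],[0,0,0,0,0,0,0.0854],[0,0,0,0,0,0,0.0854],[0,0,0,0,0,0,0.0854],[0,0,0,0,0,0,0.0854],[0,0,0,0,0,0,0.0854],[0,0,0,0,0,0,0.0854],[0,0,0,0,0,0,0.0854],[0,0,0,0,0,0,0.0854],[0,0,0,0,0,0,0.0854]]]'
python3 - <<'E'
from h import *
s=get_state();print(s["eef_pos"],s["joint_vel"].round(1))
shot("wrist","j.png",s=1.5)
E
```

```text
time_s: 3.83
eef_pos: [447.5, 236.2, 262.3]
tool_rot: [-179.9, -0.0, 0.3]
ft_force: [1.4, -1.1, -0.5]
opening: 85.4
gripper_force: 0.0
time_s: 4.67
eef_pos: [447.6, 233.2, 262.3]
tool_rot: [-180.0, -0.0, 0.0]
ft_force: [-0.6, 0.5, -0.3]
opening: 85.2
gripper_force: 0.0
[447.58325803 233.2394282  262.33007922] [ 0.1  0.   0.1 -0.1 -0.   0. ]
```

View pics/j.png

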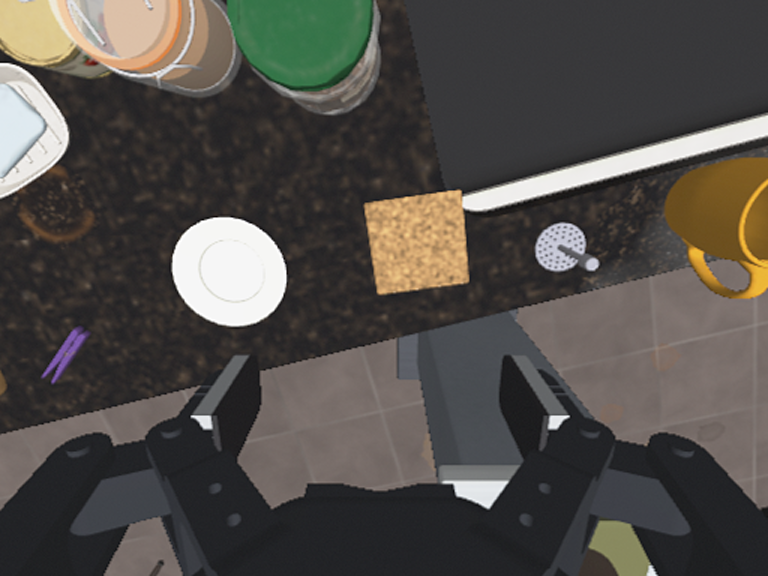

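Coaster corners about (364,203),(460,190),(469,282),(379,294); saucer centre (230,271); press (561,246).

Run:
```python
from h import *
cs=np.array([pt("wrist",np.array(u)/1.5,6) for u in [(364,203),(460,190),(469,282),(379,294)]]);print(cs,cs.mean(0))
s=pt("wrist",np.array((230,271.5))/1.5,13);print("saucer",s,pt("wrist",np.array((560.5,247))/1.5,4))
v=s-cs.mean(0);print("mid",(s+cs.mean(0))/2,np.hypot(*v[:2]),"spoon yaw",np.degrees(np.arctan2(-v[0],v[1])))
for i in range(4):
    e=cs[(i+1)%4]-cs[i];print(np.degrees(np.arctan2(e[1],e[0]))%90,np.hypot(*e[:2]))
```

```text
[[478.2 247.6   6. ]
 [490.1 158.9   6. ]
 [400.9 144.7   6. ]
 [388.3 233.6   6. ]] [439.375 196.2     6.   ]
saucer [413.6 377.1  13. ] [435.8  58.    4. ]
mid [426.4875 286.65     9.5   ] 182.72701120797657 spoon yaw 8.109038953004575
7.641180578666649 89.49469258006309
9.045177925796793 90.3231974633317
8.066931729793083 89.78847364779067
8.851494069127984 90.9835699453478
```

```bash
python3 -m inch '[[[0.0041,-0.0329,0,0,0,0,0.05],[0.0041,-0.0329,0,0,0,0,0.05],[0.0041,-0.0329,0,0,0,0,0.05],[0.0041,-0.0329,0,0,0,0,0.05],[0.0041,-0.0329,0,0,0,0,0.05],[0.0041,-0.0329,0,0,0,0,0.05],[0.0041,-0.0329,0,0,0,0,0.05],[0.0041,-0.0329,0,0,0,0,0.05],[0,0,0,0,0,0,0.05],[0,0,0,0,0,0,0.05]]]'
python3 -m inch '[[[0,0,0,0,0,0,0.05],[0,0,0,0,0,0,0.05],[0,0,0,0,0,0,0.05],[0,0,-0.02,0,0,0,0.05],[0,0,-0.02,0,0,0,0.05],[0,0,-0.02,0,0,0,0.05],[0,0,-0.02,0,0,0,0.05],[0,0,-0.02,0,0,0,0.05],[0,0,-0.02,0,0,0,0.05],[0,0,-0.01,0,0,0,0.05]]]'
python3 -m inch '[[[0,0,-0.01,0,0,0,0.05],[0,0,-0.01,0,0,0,0.05],[0,0,-0.01,0,0,0,0.05],[0,0,-0.01,0,0,0,0.05],[0,0,-0.01,0,0,0,0.05],[0,0,-0.01,0,0,0,0.05],[0,0,0,0,0,0,0.05],[0,0,0,0,0,0,0.05],[0,0,0,0,0,0,0.05],[0,0,0,0,0,0,0.05]]]'
python3 - <<'E'
from h import *
a=cv2.resize(snapshot("wrist")[:,:,::-1],(384,288)); b=snapshot("scene")[120:264,170:362,::-1]
cv2.imwrite("pics/k.png",np.hstack([a,cv2.resize(b,(384,288))]))
E
```

```text
time_s: 5.55
eef_pos: [480.6, -31.4, 262.3]
tool_rot: [-180.0, -0.0, -0.2]
ft_force: [-0.9, -0.2, -0.6]
opening: 50.3
gripper_force: 0.0
time_s: 6.38
eef_pos: [478.9, -28.4, 130.3]
tool_rot: [-180.0, 0.2, 0.1]
ft_force: [-0.8, -0.7, 0.3]
opening: 50.0
gripper_force: 0.0
time_s: 7.22
eef_pos: [481.0, -29.6, 73.0]
tool_rot: [180.0, -0.1, 0.1]
ft_force: [0.7, 0.1, 0.8]
opening: 49.5
gripper_force: 0.0
```

View pics/k.png

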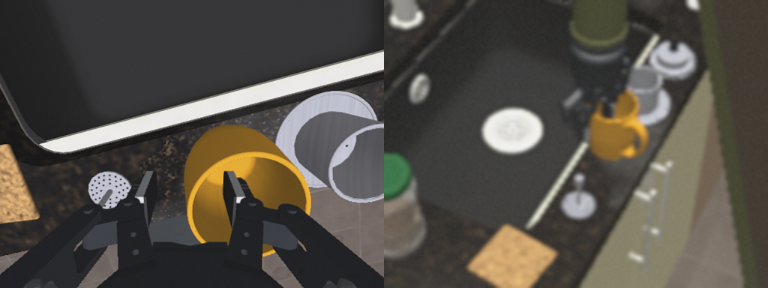

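One finger inside, one outside the +y wall; closing and lifting.

```bash
python3 -m inch '[[[0,0,0,0,0,0,0],[0,0,0,0,0,0,0],[0,0,0,0,0,0,0],[0,0,0,0,0,0,0],[0,0,0,0,0,0,0],[0,0,0,0,0,0,0],[0,0,0,0,0,0,0],[0,0,0,0,0,0,0],[0,0,0,0,0,0,0],[0,0,0,0,0,0,0]]]'
python3 -m inch '[[[0,0,0.005,0,0,0,0],[0,0,0.01,0,0,0,0],[0,0,0.02,0,0,0,0],[0,0,0.02,0,0,0,0],[0,0,0.02,0,0,0,0],[0,0,0.02,0,0,0,0],[0,0,0.015,0,0,0,0],[0,0,0.01,0,0,0,0],[0,0,0,0,0,0,0],[0,0,0,0,0,0,0]]]'
python3 - <<'E'
from h import *
a=cv2.resize(snapshot("wrist")[:,:,::-1],(384,288)); b=snapshot("side")[165:285,210:370,::-1]
cv2.imwrite("pics/l.png",np.hstack([a,cv2.resize(b,(384,288))]))
E
```

```text
time_s: 8.15
eef_pos: [480.7, -30.6, 72.8]
tool_rot: [179.9, -0.0, 0.0]
ft_force: [-0.2, -2.1, 5.0]
opening: 10.4
gripper_force: 58.6
time_s: 8.98
eef_pos: [480.2, -29.6, 192.3]
tool_rot: [-180.0, -0.0, 0.0]
ft_force: [-0.2, -0.4, -3.1]
opening: 10.1
gripper_force: 58.4
```

View pics/l.png

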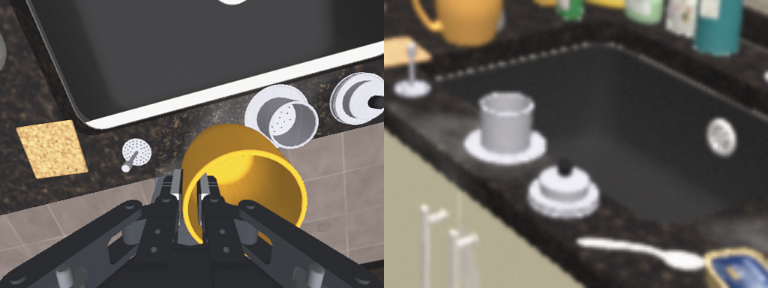

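```bash
python3 -m inch '[[[-0.002,0.013,0,0,0,0,0],[-0.005,0.03,0,0,0,0,0],[-0.005,0.03,0,0,0,0,0],[-0.005,0.03,0,0,0,0,0],[-0.005,0.03,0,0,0,0,0],[-0.005,0.03,0,0,0,0,0],[-0.005,0.03,0,0,0,0,0],[-0.005,0.03,0,0,0,0,0],[-0.003,0.025,0,0,0,0,0],[-0.0024,0.0152,0,0,0,0,0]]]'
python3 -m inch '[[[0,0,0,0,0,0,0],[0,0,0,0,0,0,0],[0,0,-0.01,0,0,0,0],[0,0,-0.015,0,0,0,0],[0,0,-0.015,0,0,0,0],[0,0,-0.015,0,0,0,0],[0,0,-0.015,0,0,0,0],[0,0,-0.01,0,0,0,0],[0,0,-0.01,0,0,0,0],[0,0,-0.005,0,0,0,0]]]'
python3 -m inch '[[[0,0,-0.005,0,0,0,0],[0,0,-0.003,0,0,0,0],[0,0,-0.002,0,0,0,0],[0,0,-0.002,0,0,0,0],[0,0,-0.002,0,0,0,0],[0,0,0,0,0,0,0],[0,0,0,0,0,0,0],[0,0,0,0,0,0,0],[0,0,0,0,0,0,0],[0,0,0,0,0,0,0]]]'
python3 - <<'E'
from h import *
a=cv2.resize(snapshot("wrist")[:,:,::-1],(400,300)); b=snapshot("scene")[180:300,170:330,::-1]
cv2.imwrite("pics/m.png",np.hstack([a,cv2.resize(b,(400,300),interpolation=cv2.INTER_CUBIC)]))
E
```

```text
time_s: 9.92
eef_pos: [436.7, 235.7, 191.0]
tool_rot: [-180.0, 0.1, 0.1]
ft_force: [0.2, -0.2, -1.8]
opening: 10.0
gripper_force: 58.3
time_s: 10.75
eef_pos: [436.9, 231.4, 95.2]
tool_rot: [179.9, 0.2, -0.1]
ft_force: [0.1, 0.2, -3.7]
opening: 10.1
gripper_force: 58.4
time_s: 11.58
eef_pos: [438.1, 233.4, 83.5]
tool_rot: [-180.0, -0.0, 0.0]
ft_force: [-0.2, -1.0, -3.1]
opening: 10.2
gripper_force: 58.4
```

View pics/m.png

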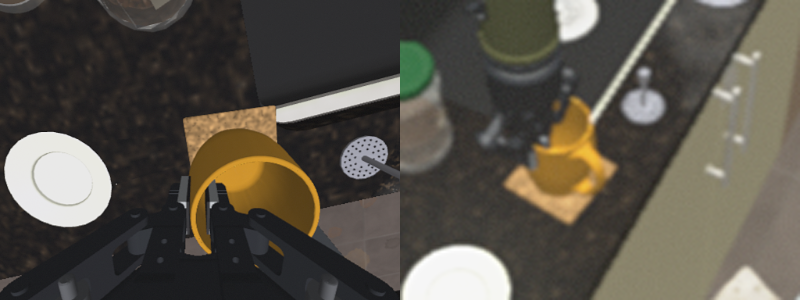

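Mug hangs upright just above the coaster. Lowering the last 5 mm.

```bash
python3 -m inch '[[[0,0,-0.001,0,0,0,0],[0,0,-0.001,0,0,0,0],[0,0,-0.001,0,0,0,0],[0,0,-0.001,0,0,0,0],[0,0,-0.001,0,0,0,0],[0,0,-0.0005,0,0,0,0],[0,0,0,0,0,0,0],[0,0,0,0,0,0,0],[0,0,0,0,0,0,0],[0,0,0,0,0,0,0]]]'
```

```text
time_s: 12.52
eef_pos: [438.3, 233.7, 78.9]
tool_rot: [-179.9, -0.1, 0.0]
ft_force: [-2.3, 0.6, 8.5]
opening: 10.0
gripper_force: 61.2
```

```bash
python3 -m inch '[[[0,0,0,0,0,0,0.03],[0,0,0,0,0,0,0.03],[0,0,0,0,0,0,0.03],[0,0,0,0,0,0,0.03],[0,0,0,0,0,0,0.04],[0,0,0,0,0,0,0.04],[0,0,0.005,0,0,0,0.04],[0,0,0.01,0,0,0,0.04],[0,0,0.015,0,0,0,0.04],[0,0,0.015,0,0,0,0.04]]]'
python3 -m inch '[[[0,0,0.02,0,0,0,0.06],[0,0,0.02,0,0,0,0.0854],[0,0,0.03,0,0,0,0.0854],[0,0,0.03,0,0,0,0.0854],[0,0,0.03,0,0,0,0.0854],[0,0,0.01,0,0,0,0.0854],[0,0,0,0,0,0,0.0854],[0,0,0,0,0,0,0.0854],[0,0,0,0,0,0,0.0854],[0,0,0,0,0,0,0.0854]]]'
python3 - <<'E'
from h import *
s=get_state();print(s["eef_pos"])
for n in("wrist","scene"): cv2.imwrite(f"mug_{n}.png",snapshot(n)[:,:,::-1])
for n in("wrist","scene"):
    im=cv2.imread(f"mug_{n}.png");h=cv2.cvtColor(im,cv2.COLOR_BGR2HSV);m=cv2.inRange(h,(15,150,60),(35,255,255))
    if n=="scene": m[:180]=0
    nn,l,st,c=cv2.connectedComponentsWithStats(m);k=st[1:,4].argsort()[::-1][:3]+1;print(n,st[k])
a=cv2.imread("mug_wrist.png");b=cv2.imread("mug_scene.png")[175:295,170:330]
cv2.imwrite("pics/n.png",np.hstack([cv2.resize(a,(400,300)),cv2.resize(b,(400,300),interpolation=cv2.INTER_CUBIC)]))
E
```

```text
time_s: 13.35
eef_pos: [437.6, 233.1, 123.1]
tool_rot: [180.0, 0.1, 0.0]
ft_force: [0.3, 0.3, -0.1]
opening: 40.3
gripper_force: 0.0
time_s: 14.18
eef_pos: [436.7, 232.7, 260.8]
tool_rot: [179.9, 0.2, 0.0]
ft_force: [-0.5, -0.3, 0.6]
opening: 85.5
gripper_force: 0.0
[436.74653743 232.71379813 260.84964066]
wrist [[ 247  131   72   93 4586]]
scene [[ 217  218   35   41 1072]
 [  87  180   30   37  377]
 [  41  195   13    9   36]]
```

Run:
```python
from h import *
def rim(fn,pos):
    im=cv2.imread(fn);h=cv2.cvtColor(im,cv2.COLOR_BGR2HSV)
    m=cv2.inRange(h,(15,130,60),(35,255,255))
    for t in(190,205,220,235):
        b=m&cv2.inRange(h[:,:,2],t,255)
        n,l,st,c=cv2.connectedComponentsWithStats(b)
        k=st[1:,4].argsort()[::-1][:1]+1
        x,y,w,hh=st[k[0]][:4]; 
        ys=y+int(hh*0.7)
        pts=cv2.findNonZero(b[:ys]); hl=cv2.convexHull(pts); e=cv2.fitEllipse(hl)
        s=dict(eef_pos=pos,tool_rot=[180,0,0])
        print(fn,t,st[k[0]],np.round(e[0],1),np.round(e[1],1),pt("wrist",e[0],97+(6 if "mug" in fn else 0),s))
rim("w3.png",[475.6,-66.7,262.3]); 
s=get_state();print(s["eef_pos"]);cv2.imwrite("mug_wrist.png",snapshot("wrist")[:,:,::-1])
rim("mug_wrist.png",get_state()["eef_pos"])
```

```text
w3.png 190 [ 218  135   69   85 2840] [252.4 168.5] [67.6 68.8] [480.7 -66.2  97. ]
w3.png 205 [ 218  135   69   85 2605] [252.4 168.6] [67.6 68.7] [480.6 -66.2  97. ]
w3.png 220 [ 218  135   69   85 2298] [252.4 168.7] [67.5 68.6] [480.5 -66.1  97. ]
w3.png 235 [ 218  135   69   85 2073] [252.4 168.8] [67.4 68.3] [480.4 -66.1  97. ]
[437.08294654 232.89598697 261.08978525]
mug_wrist.png 190 [ 249  139   70   85 2061] [283.7 171.9] [67.4 75.7] [440.3 199.5 103. ]
mug_wrist.png 205 [ 249  139   70   85 1966] [283.5 172.5] [67.5 70. ] [439.7 199.7 103. ]
mug_wrist.png 220 [ 249  139   69   85 1784] [283.4 172.6] [67.2 69.6] [439.6 199.8 103. ]
mug_wrist.png 235 [250 139  68  84 446] [283.5 172.6] [66.4 68.8] [439.6 199.7 103. ]
```

```bash
python3 -m inch '[[[0,0,0,0,0,0,0.0854],[0,0,0,0,0,0,0.0854],[0,0,0,0,0,0,0.0854],[0,0,0,0,0,0,0.0854],[0,0,0,0,0,0,0.0854],[0,0,0,0,0,0,0.0854],[0,0,0,0,0,0,0.0854],[0,0,0,0,0,0,0.0854],[0,0,0,0,0,0,0.0854],[0,0,0,0,0,0,0.0854]]]'
cat >> h.py <<'E'
def rim(im,z,t=210):
    h=cv2.cvtColor(im,cv2.COLOR_BGR2HSV)
    b=cv2.inRange(h,(15,130,t),(35,255,255))
    n,l,st,c=cv2.connectedComponentsWithStats(b); k=1+st[1:,4].argmax(); b=((l==k)*255).astype(np.uint8)
    x,y,w,hh=st[k][:4]; b[y+int(hh*.7):]=0
    e=cv2.fitEllipse(cv2.convexHull(cv2.findNonZero(b))); return e,pt("wrist",e[0],z)
E
python3 - <<'E'
from h import *
s=get_state();print(s["eef_pos"])
im=snapshot("wrist")[:,:,::-1].copy();cv2.imwrite("w4.png",im)
print(rim(im,103))
h=cv2.cvtColor(im,cv2.COLOR_BGR2HSV);c=cv2.inRange(h,(8,60,100),(22,170,255));c[:110]=0;c[250:]=0;c[:,:230]=0;c[:,330:]=0
n,l,st,ce=cv2.connectedComponentsWithStats(c);print(st[1:][st[1:,4]>60])
sc=cv2.imread("mug_scene.png");
for u in [(123,560)]: pass
hs=cv2.cvtColor(sc,cv2.COLOR_BGR2HSV);m=cv2.inRange(hs,(8,60,100),(22,170,255));m[:200]=0;m[290:]=0;m[:,:200]=0;m[:,265:]=0
cv2.imwrite("pics/o.png",np.hstack([cv2.resize(im[120:250,220:345],None,fx=3.1,fy=3.1,interpolation=cv2.INTER_CUBIC),cv2.resize(sc[180:285,190:285],(390,403),interpolation=cv2.INTER_CUBIC)]))
E
```

```text
time_s: 15.17
eef_pos: [438.0, 233.3, 262.9]
tool_rot: [-180.0, -0.0, 0.0]
ft_force: [0.3, -0.3, 0.0]
opening: 85.5
gripper_force: 0.0
[437.99264773 233.31422677 262.85655356]
(((283.8583679199219, 173.42538452148438), (66.92497253417969, 69.45409393310547), 54.59511947631836), array([439. , 199.4, 103. ]))
[[ 242  119   69   44 1079]]
```

View pics/o.png

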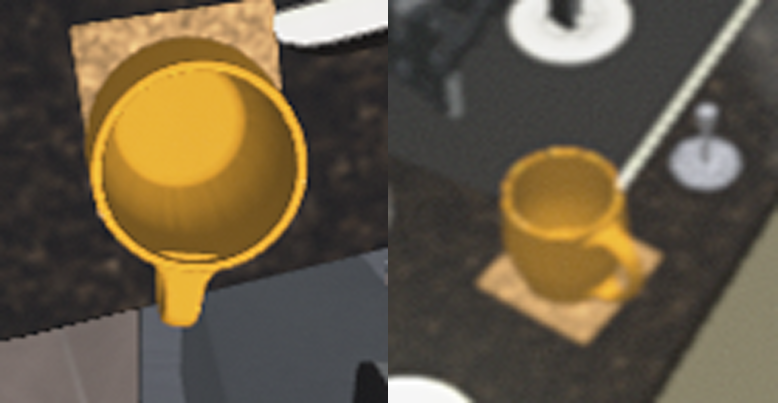

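Mug stands square on the coaster; rim centre (200,165) in the left half, coaster top corners (72,30),(272,0).

Run:
```python
from h import *
print("scene mug",pt("scene",((563.5-388)/4.105+190,193/3.838+180),103))
S=lambda u:((u[0]-388)/4.105+190,u[1]/3.838+180)
for u in[(477,283),(585,346),(663,257)]:print(pt("scene",S(u),6))
for u in[(71,29),(273,0)]:print(pt("wrist",(u[0]/3.1+220,u[1]/3.1+120),6))
```

```text
scene mug [433.4 199.3 103. ]
[474.4 248.7   6. ]
[382.2 237.6   6. ]
[395.1 146.2   6. ]
[476.7 247.2   6. ]
[489.4 157.3   6. ]
```

```bash
python3 -m inch '[[[0.005,-0.033,0,0,0,0,0.0854],[0.005,-0.033,0,0,0,0,0.0854],[0.005,-0.033,0,0,0,0,0.0854],[0.005,-0.033,0,0,0,0,0.0854],[0.005,-0.033,0,0,0,0,0.0854],[0.005,-0.033,0,0,0,0,0.0854],[0.005,-0.033,0,0,0,0,0.0854],[0.005,-0.033,0,0,0,0,0.0854],[0.005,-0.033,0,0,0,0,0.0854],[0.005,-0.033,0,0,0,0,0.0854]]]'
python3 -m inch '[[[0.005,-0.033,0,0,0,0,0.0854],[0.005,-0.033,0,0,0,0,0.0854],[0,0,0,0,0,0,0.0854],[0,0,-0.01,0,0,0,0.0854],[0,0,-0.02,0,0,0,0.0854],[0,0,-0.02,0,0,0,0.0854],[0,0,-0.02,0,0,0,0.0854],[0,0,0,0,0,0,0.0854],[0,0,0,0,0,0,0.0854],[0,0,0,0,0,0,0.0854]]]'
python3 -m inch '[[[0,0,0,0,0,0,0.0854],[0,0,0,0,0,0,0.0854],[0,0,0,0,0,0,0.0854],[0,0,0,0,0,0,0.0854],[0,0,0,0,0,0,0.0854],[0,0,0,0,0,0,0.0854],[0,0,0,0,0,0,0.0854],[0,0,0,0,0,0,0.0854],[0,0,0,0,0,0,0.0854],[0,0,0,0,0,0,0.0854]]]'
python3 - <<'E'
from h import *
im=snapshot("wrist")[:,:,::-1].copy();cv2.imwrite("w5.png",im)
g=cv2.cvtColor(im,cv2.COLOR_BGR2GRAY);h=cv2.cvtColor(im,cv2.COLOR_BGR2HSV)
m=((h[:,:,1]<45)&(h[:,:,2]>150)).astype(np.uint8)*255
n,l,st,c=cv2.connectedComponentsWithStats(m)
for i in range(1,n):
    if st[i,4]>500: print(st[i],c[i].round(1))
s=get_state()["eef_pos"];print(s)
# predicted pixels of ring centres
def proj(p):
    H=np.array(camera_model("wrist")["hand_eye"]);T=np.eye(4);T[:3,:3]=np.diag([1,-1,-1]);T[:3,3]=s
    q=np.linalg.inv(T@H)@np.append(p,1);K=camera_model("wrist")["camera_matrix"];u=K@q[:3];return (u[:2]/u[2]).round(1),(K[0][0]/q[2]).round(3)
print("edge",proj([497.5,-163,68]),"brim",proj([497.5,-163,15]))
E
```

```text
time_s: 16.05
eef_pos: [488.0, -98.4, 263.0]
tool_rot: [180.0, -0.0, 0.0]
ft_force: [0.3, 1.1, 0.1]
opening: 85.6
gripper_force: 0.0
time_s: 16.88
eef_pos: [498.3, -162.0, 193.3]
tool_rot: [-180.0, -0.0, 0.1]
ft_force: [-0.3, 0.5, -0.5]
opening: 85.6
gripper_force: 0.0
time_s: 17.72
eef_pos: [497.9, -162.7, 192.8]
tool_rot: [-180.0, 0.0, 0.0]
ft_force: [-0.3, -0.3, -1.1]
opening: 85.9
gripper_force: 0.0
[203   0  57  18 727] [231.4   6.9]
[   19    65   399   150 10803] [234.3 142.7]
[ 428   72   84   91 1130] [477.1 117.8]
[ 324  113   71   68 3247] [358.8 146. ]
[ 351  170   98  112 1403] [400.3 218.6]
[ 59 198  39  35 949] [ 78.4 214.9]
[ 497.94843088 -162.73518934  192.75050387]
edge (array([253.2, 184. ]), np.float64(1.025)) brim (array([253.2, 170.7]), np.float64(0.862))
```

Run:
```python
from h import *
im=cv2.imread("w5.png");h=cv2.cvtColor(im,cv2.COLOR_BGR2HSV).astype(int)
m=((h[:,:,1]<60)&(h[:,:,2]>140))
for y in range(160,222,6):
    x=np.flatnonzero(m[y,190:320])+190; print(y,(x.min(),x.max(),(x.min()+x.max())/2) if len(x) else None)
x=[np.flatnonzero(m[195:235,c]) for c in range(235,272,6)];print([a.max()+195 if len(a) else None for a in x])
```

```text
160 (np.int64(211), np.int64(293), np.float64(252.0))
166 (np.int64(210), np.int64(294), np.float64(252.0))
172 (np.int64(210), np.int64(294), np.float64(252.0))
178 (np.int64(210), np.int64(293), np.float64(251.5))
184 (np.int64(212), np.int64(291), np.float64(251.5))
190 (np.int64(215), np.int64(288), np.float64(251.5))
196 (np.int64(220), np.int64(318), np.float64(269.0))
202 (np.int64(226), np.int64(319), np.float64(272.5))
208 (np.int64(232), np.int64(319), np.float64(275.5))
214 (np.int64(245), np.int64(319), np.float64(282.0))
220 (np.int64(217), np.int64(319), np.float64(268.0))
[np.int64(210), np.int64(213), np.int64(214), np.int64(214), np.int64(234), np.int64(231), np.int64(234)]
```

```bash
python3 -m inch '[[[0,0.0013,-0.01,0,0,0,0.0854],[0,0,-0.02,0,0,0,0.0854],[0,0,-0.02,0,0,0,0.0854],[0,0,-0.02,0,0,0,0.0854],[0,0,-0.02,0,0,0,0.0854],[0,0,-0.02,0,0,0,0.0854],[0,0,-0.02,0,0,0,0.0854],[0,0,-0.015,0,0,0,0.0854],[0,0,-0.008,0,0,0,0.0854],[0,0,0,0,0,0,0.0854]]]'
python3 -m inch '[[[0,0,0,0,0,0,0.0854],[0,0,0,0,0,0,0.0854],[0,0,0,0,0,0,0],[0,0,0,0,0,0,0],[0,0,0,0,0,0,0],[0,0,0,0,0,0,0],[0,0,0,0,0,0,0],[0,0,0,0,0,0,0],[0,0,0,0,0,0,0],[0,0,0,0,0,0,0]]]'
```

```text
time_s: 18.6
eef_pos: [496.4, -160.7, 37.6]
tool_rot: [-179.9, 0.2, 0.0]
ft_force: [-0.6, -0.2, 0.7]
opening: 85.6
gripper_force: 0.0
time_s: 19.43
eef_pos: [498.8, -161.7, 41.2]
tool_rot: [179.9, -0.1, 0.0]
ft_force: [-0.1, 0.8, 4.4]
opening: 60.1
gripper_force: 64.2
```

```bash
python3 -m inch '[[[0,0,0.005,0,0,0,0],[0,0,0.015,0,0,0,0],[0,0,0.025,0,0,0,0],[0,0,0.03,0,0,0,0],[0,0,0.03,0,0,0,0],[0,0,0.03,0,0,0,0],[0,0,0.03,0,0,0,0],[0,0.01,0.02,0,0,0,0],[-0.003,0.02,0.005,0,0,0,0],[-0.005,0.03,0,0,0,0,0]]]'
python3 -m inch '[[[-0.005,0.03,0,0,0,0,0],[-0.005,0.03,0,0,0,0,0],[-0.005,0.03,0,0,0,0,0],[-0.005,0.03,0,0,0,0,0],[-0.005,0.03,0,0,0,0,0],[-0.005,0.03,0,0,0,0,0],[-0.005,0.03,0,0,0,0,0],[-0.005,0.03,0,0,0,0,0],[-0.005,0.03,0,0,0,0,0],[-0.0063,0.03,0,0,0,0,0]]]'
python3 -m inch '[[[0,0,0,0,0,0,0],[0,0,0,0,0,0,0],[0,0,-0.02,0,0,0,0],[0,0,-0.02,0,0,0,0],[0,0,-0.02,0,0,0,0],[0,0,-0.01,0,0,0,0],[0,0,0,0,0,0,0],[0,0,0,0,0,0,0],[0,0,0,0,0,0,0],[0,0,0,0,0,0,0]]]'
python3 -c "
from h import *
print(get_state()['eef_pos'])
cv2.imwrite('w6.png',snapshot('wrist')[:,:,::-1]);cv2.imwrite('s6.png',snapshot('scene')[:,:,::-1])"
```

```text
time_s: 20.27
eef_pos: [492.2, -103.0, 233.0]
tool_rot: [179.8, -0.4, -0.1]
ft_force: [0.7, -0.3, -2.7]
opening: 60.0
gripper_force: 65.2
time_s: 21.1
eef_pos: [438.0, 199.9, 230.3]
tool_rot: [-180.0, -0.0, 0.0]
ft_force: [0.3, 0.0, -1.3]
opening: 60.4
gripper_force: 65.2
time_s: 21.93
eef_pos: [439.7, 198.4, 160.9]
tool_rot: [-180.0, -0.1, -0.0]
ft_force: [0.2, -0.0, -1.6]
opening: 60.5
gripper_force: 65.4
[439.70920033 198.39011031 160.92318582]
```

```bash
python3 -m inch '[[[0,0,-0.004,0,0,0,0],[0,0,-0.004,0,0,0,0],[0,0,-0.004,0,0,0,0],[0,0,-0.003,0,0,0,0],[0,0,-0.003,0,0,0,0],[0,0,-0.003,0,0,0,0],[0,0,-0.003,0,0,0,0],[0,0,0,0,0,0,0],[0,0,0,0,0,0,0],[0,0,0,0,0,0,0]]]'
python3 -m inch '[[[0,0,-0.001,0,0,0,0],[0,0,-0.001,0,0,0,0],[0,0,-0.001,0,0,0,0],[0,0,-0.001,0,0,0,0],[0,0,-0.0005,0,0,0,0],[0,0,0,0,0,0,0],[0,0,0,0,0,0,0],[0,0,0,0,0,0,0],[0,0,0,0,0,0,0],[0,0,0,0,0,0,0]]]'
```

```text
time_s: 22.87
eef_pos: [438.8, 198.6, 135.8]
tool_rot: [-180.0, -0.0, 0.0]
ft_force: [0.5, 0.1, -1.2]
opening: 60.1
gripper_force: 65.4
time_s: 23.7
eef_pos: [438.8, 198.6, 131.9]
tool_rot: [-180.0, -0.0, 0.0]
ft_force: [-1.1, -0.1, 6.2]
opening: 59.9
gripper_force: 66.0
```

Foot is inside (contact at seat height). Release and rise.

```bash
python3 -m inch '[[[0,0,-0.0005,0,0,0,0],[0,0,0,0,0,0,0.0854],[0,0,0,0,0,0,0.0854],[0,0,0,0,0,0,0.0854],[0,0,0,0,0,0,0.0854],[0,0,0,0,0,0,0.0854],[0,0,0.01,0,0,0,0.0854],[0,0,0.02,0,0,0,0.0854],[0,0,0.03,0,0,0,0.0854],[0,0,0.03,0,0,0,0.0854]]]'
python3 -m inch '[[[0,0,0.03,0,0,0,0.0854],[0,0,0.03,0,0,0,0.0854],[0,0,0.02,0,0,0,0.0854],[0,0,0,0,0,0,0.0854],[0,0,0,0,0,0,0.0854],[0,0,0,0,0,0,0.0854],[0,0,0,0,0,0,0.0854],[0,0,0,0,0,0,0.0854],[0,0,0,0,0,0,0.0854],[0,0,0,0,0,0,0.0854]]]'
python3 - <<'E'
from h import *
s=get_state();print(s["eef_pos"])
im=snapshot("wrist")[:,:,::-1].copy();cv2.imwrite("w7.png",im)
h=cv2.cvtColor(im,cv2.COLOR_BGR2HSV).astype(int);m=((h[:,:,1]<60)&(h[:,:,2]>140))
m[:, :170]=0;m[:,340:]=0
for y in range(100,240,7):
    x=np.flatnonzero(m[y]); print(y,(x.min(),x.max(),(x.min()+x.max())/2,len(x)) if len(x) else None)
def proj(p):
    H=np.array(camera_model("wrist")["hand_eye"]);T=np.eye(4);T[:3,:3]=np.diag([1,-1,-1]);T[:3,3]=s["eef_pos"]
    q=np.linalg.inv(T@H)@np.append(p,1);K=camera_model("wrist")["camera_matrix"];u=K@q[:3];return (u[:2]/u[2]).round(1),(K[0][0]/q[2]).round(3)
print("edge",proj([438.8,198.6,159]),"brim",proj([438.8,198.6,106]))
E
```

```text
time_s: 24.53
eef_pos: [437.7, 198.2, 220.8]
tool_rot: [179.9, 0.2, 0.0]
ft_force: [0.5, 1.4, -0.8]
opening: 85.2
gripper_force: 0.0
time_s: 25.37
eef_pos: [438.3, 198.5, 299.9]
tool_rot: [180.0, 0.1, 0.0]
ft_force: [0.1, 0.6, -1.3]
opening: 85.6
gripper_force: 0.0
[438.31984385 198.46581408 299.89816473]
100 None
107 (np.int64(339), np.int64(339), np.float64(339.0), 1)
114 (np.int64(313), np.int64(339), np.float64(326.0), 27)
121 (np.int64(287), np.int64(335), np.float64(311.0), 49)
128 (np.int64(243), np.int64(309), np.float64(276.0), 49)
135 (np.int64(228), np.int64(277), np.float64(252.5), 50)
142 (np.int64(221), np.int64(339), np.float64(280.0), 71)
149 (np.int64(217), np.int64(339), np.float64(278.0), 51)
156 (np.int64(214), np.int64(339), np.float64(276.5), 84)
163 (np.int64(170), np.int64(339), np.float64(254.5), 92)
170 (np.int64(170), np.int64(292), np.float64(231.0), 77)
177 (np.int64(170), np.int64(291), np.float64(230.5), 69)
184 (np.int64(170), np.int64(288), np.float64(229.0), 52)
191 (np.int64(222), np.int64(283), np.float64(252.5), 14)
198 (np.int64(230), np.int64(276), np.float64(253.0), 10)
205 (np.int64(240), np.int64(266), np.float64(253.0), 26)
212 None
219 None
226 None
233 None
edge (array([252.8, 178.6]), np.float64(0.97)) brim (array([252.8, 166.7]), np.float64(0.823))
```

```bash
python3 -m inch '[[[-0.0004,-0.02,0,0,0,0,0.04],[-0.0004,-0.02,0,0,0,0,0.04],[-0.0004,-0.02,0,0,0,0,0.04],[-0.0004,-0.02,0,0,0,0,0.04],[-0.0004,-0.02,0,0,0,0,0.04],[-0.0004,-0.02,0,0,0,0,0.04],[-0.0009,-0.0203,0,0,0,0,0.04],[0,0,0,0,0,0,0.04],[0,0,-0.02,0,0,0,0.04],[0,0,-0.02,0,0,0,0.04]]]'
python3 -m inch '[[[0,0,-0.03,0,0,0,0.04],[0,0,-0.03,0,0,0,0.04],[0,0,-0.02,0,0,0,0.04],[0,0,-0.02,0,0,0,0.04],[0,0,-0.01,0,0,0,0.04],[0,0,0,0,0,0,0.04],[0,0,0,0,0,0,0.04],[0,0,0,0,0,0,0.04],[0,0,0,0,0,0,0.04],[0,0,0,0,0,0,0.04]]]'
python3 - <<'E'
from h import *
s=get_state();print(s["eef_pos"])
im=snapshot("wrist")[:,:,::-1].copy();cv2.imwrite("w8.png",im)
def proj(p):
    H=np.array(camera_model("wrist")["hand_eye"]);T=np.eye(4);T[:3,:3]=np.diag([1,-1,-1]);T[:3,3]=s["eef_pos"]
    q=np.linalg.inv(T@H)@np.append(p,1);K=camera_model("wrist")["camera_matrix"];u=K@q[:3];return (u[:2]/u[2]).round(1),(K[0][0]/q[2]).round(3)
print("knob",proj([435.2,58.2,67]),"disc",proj([435.2,58.2,4]))
h=cv2.cvtColor(im,cv2.COLOR_BGR2HSV).astype(int);m=((h[:,:,1]<70)&(h[:,:,2]>135)).astype(np.uint8)
n,l,st,c=cv2.connectedComponentsWithStats(m)
for i in range(1,n):
    if st[i,4]>80 and 150<c[i][0]<360: print(st[i],c[i].round(1))
E
```

```text
time_s: 26.25
eef_pos: [436.7, 58.4, 261.5]
tool_rot: [-180.0, -0.2, -0.1]
ft_force: [0.2, -0.3, 0.0]
opening: 40.1
gripper_force: 0.0
time_s: 27.08
eef_pos: [436.3, 58.4, 151.8]
tool_rot: [-180.0, -0.1, 0.0]
ft_force: [-0.0, -0.4, 0.9]
opening: 40.0
gripper_force: 0.0
[436.26243605  58.42365359 151.79603869]
knob (array([253.2, 198.6]), np.float64(1.194)) disc (array([253.1, 178.2]), np.float64(0.947))
[ 167   38  345  107 6695] [346.7  93.4]
[ 230  156   46   48 1510] [252.6 177.4]
[206 232  24  90 950] [218.6 286.1]
```

```bash
python3 -m inch '[[[0,0,-0.02,0,0,0,0.04],[0,0,-0.02,0,0,0,0.04],[0,0,-0.02,0,0,0,0.04],[0,0,-0.015,0,0,0,0.04],[0,0,-0.01,0,0,0,0.04],[0,0,-0.005,0,0,0,0.04],[0,0,-0.001,0,0,0,0.04],[0,0,0,0,0,0,0.04],[0,0,0,0,0,0,0.04],[0,0,0,0,0,0,0.04]]]'
python3 -m inch '[[[0,0,0,0,0,0,0],[0,0,0,0,0,0,0],[0,0,0,0,0,0,0],[0,0,0,0,0,0,0],[0,0,0,0,0,0,0],[0,0,0,0,0,0,0],[0,0,0,0,0,0,0],[0,0,0,0,0,0,0],[0,0,0,0,0,0,0],[0,0,0,0,0,0,0]]]'
```

```text
time_s: 27.97
eef_pos: [436.1, 58.3, 60.6]
tool_rot: [-180.0, -0.1, 0.0]
ft_force: [0.1, -0.5, -0.0]
opening: 40.4
gripper_force: 0.0
time_s: 28.8
eef_pos: [435.8, 58.5, 60.3]
tool_rot: [-180.0, -0.1, 0.0]
ft_force: [-1.1, 2.2, 5.7]
opening: 9.3
gripper_force: 58.7
```

```bash
python3 -m inch '[[[0,0,0.005,0,0,0,0],[0,0,0.015,0,0,0,0],[0,0,0.025,0,0,0,0],[0,0,0.03,0,0,0,0],[0,0,0.03,0,0,0,0],[0,0,0.03,0,0,0,0],[0,0,0.025,0,0,0,0],[0,0,0.02,0,0,0,0],[0,0,0.01,0,0,0,0],[0,0,0,0,0,0,0]]]'
python3 -m inch '[[[0.0004,0.01,0,0,0,0,0],[0.0004,0.02,0,0,0,0,0],[0.0004,0.02,0,0,0,0,0],[0.0004,0.02,0,0,0,0,0],[0.0004,0.02,0,0,0,0,0],[0.0004,0.02,0,0,0,0,0],[0.0004,0.02,0,0,0,0,0],[0.0004,0.0102,0,0,0,0,0],[0,0,0,0,0,0,0],[0,0,0,0,0,0,0]]]'
python3 -m inch '[[[0,0,0,0,0,0,0],[0,0,0,0,0,0,0],[0,0,0,0,0,0,0],[0,0,0,0,0,0,0],[0,0,0,0,0,0,0],[0,0,0,0,0,0,0],[0,0,0,0,0,0,0],[0,0,0,0,0,0,0],[0,0,0,0,0,0,0],[0,0,0,0,0,0,0]]]'
python3 - <<'E'
from h import *
s=get_state();print(s["eef_pos"])
im=snapshot("wrist")[:,:,::-1].copy();cv2.imwrite("w9.png",im);cv2.imwrite("s9.png",snapshot("scene")[:,:,::-1])
def proj(p):
    H=np.array(camera_model("wrist")["hand_eye"]);T=np.eye(4);T[:3,:3]=np.diag([1,-1,-1]);T[:3,3]=s["eef_pos"]
    q=np.linalg.inv(T@H)@np.append(p,1);K=camera_model("wrist")["camera_matrix"];u=K@q[:3];return (u[:2]/u[2]).round(1),(K[0][0]/q[2]).round(3)
p=s["eef_pos"];print("disc",proj(p-[0,0,60]),"edge",proj([438.8,198.6,159]))
g=cv2.cvtColor(im,cv2.COLOR_BGR2GRAY)
print(cv2.resize(g[140:300,190:320],(43,53),interpolation=cv2.INTER_AREA)//26)
E
```

```text
time_s: 29.63
eef_pos: [436.8, 58.2, 252.5]
tool_rot: [180.0, -0.3, 0.0]
ft_force: [0.2, 0.3, -0.6]
opening: 9.0
gripper_force: 58.7
time_s: 30.47
eef_pos: [437.8, 198.5, 248.7]
tool_rot: [179.9, 0.1, 0.1]
ft_force: [-0.4, 0.8, -1.5]
opening: 9.4
gripper_force: 58.7
time_s: 31.3
eef_pos: [438.6, 198.5, 249.8]
tool_rot: [-180.0, -0.0, 0.0]
ft_force: [0.3, -0.2, -0.5]
opening: 8.9
gripper_force: 58.7
[438.5508252  198.49786381 249.81848108]
disc (array([252.9, 208.6]), np.float64(1.333)) edge (array([252.8, 194.7]), np.float64(1.167))
[[1 1 1 ... 2 2 2]
 [1 1 1 ... 1 1 1]
 [2 1 1 ... 1 2 2]
 ...
 [1 2 1 ... 2 1 1]
 [2 2 1 ... 2 2 2]
 [2 2 1 ... 2 2 2]]
```

Run:
```python
from h import *
im=cv2.imread("w9.png");h=cv2.cvtColor(im,cv2.COLOR_BGR2HSV).astype(int);m=((h[:,:,1]<70)&(h[:,:,2]>120))
for y in range(150,262,4):
    print(y,"".join("#" if v else "." for v in m[y,200:306:2]))
```

```text
150 ........######################################.......
154 .......##############............##############......
158 ......###########...................############.....
162 .....###########......##########......###########....
166 ....##########...####################..###########...
170 ....#########.##########################.#########...
174 ...######################################.########...
178 ...################################################..
182 ...#################################.###.#########...
186 ....########..##################.#######..########...
190 ....#######...##########################..########...
194 .....######..###.###############.########..######....
198 ......#############.#######.##########.###.#####.....
202 .......########################..##############......
206 .........####################################........
210 ..........###############...###############..........
214 ...........##############...###############..........
218 ...........##########.###....#############...........
222 ............#############....############............
226 .............####......##....##......####............
230 .......#.########......##....##......##..............
234 .###########...........##.....#......................
238 ##########...........................................
242 #########............................................
246 #########................#####.......................
250 ########...............########......................
254 ########..............##########.....................
258 #######........#####..##########..#####..............
```

Run:
```python
from h import *
for f in("s6.png","s9.png"):
    im=cv2.imread(f);g=cv2.cvtColor(im,cv2.COLOR_BGR2GRAY);print(f);print(g[212:232:2,256:280:2])
im=cv2.imread("w9.png");g=cv2.cvtColor(im,cv2.COLOR_BGR2GRAY)
for y in range(150,270,4): print(y," ".join("%2d"%(v//10) for v in g[y,204:304:3]))
```

```text
s6.png
[[195 150  56  50  66 105 101  60  53  55  52  50]
 [191  87  55  48  51  93  91  49  49  51  52  52]
 [116  47  56 104 134 144 129 127  88  52  51  61]
 [ 58  53 110 176 185 151 164 184 177 111  47  53]
 [ 50  80 151 178 182 149 167 191 188 156  66  45]
 [ 53  98 171 179 185 174 183 193 183 168  81  45]
 [ 50  76 155 185 185 184 193 179 179 152  67  51]
 [ 51  51 106 171 183 187 184 180 163 100  51  53]
 [ 53  56  53  97 138 151 155 135  94  55  56  49]
 [ 52  57  52  52  51  59  64  57  49  50  53  53]]
s9.png
[[196 150  55  52  63  62  60  48  50  56  50  48]
 [194  88  57  56  51  56  54  50  55  56  52  56]
 [119  48  55  55  51  50  50  53  58  54  54  58]
 [ 61  53  49  53  54  53  55  58  59  51  53  54]
 [ 48  52  50  51  51  52  53  59  63  56  48  51]
 [ 56  59  52  51  50  53  57  57  56  53  51  50]
 [ 52  51  56  57  54  55  56  54  53  52  52  52]
 [ 53  52  48  54  54  51  57  57  55  54  52  52]
 [ 54  56  52  56  53  57  53  56  48  54  53  51]
 [ 54  60  55  55  52  52  54  54  49  48  55  56]]
150  4  4  4  4 19 20 21 21 21 21 21 21 21 21 21 22 20 22 22 21 
[... 2415 characters left out ...]
9  3 10 10 11 11 11  9  3 11 11 11  8  3  3  3  5  8  8  8  8  8
246 12 12 12 12 13  3  3  3  3 11 11 11  8  3 10 12 13 14 11 10  3 11 11 11  9  3  3  3  3  8  8  8  8  8
250 12 12 12 12 10  3  3  3  4 11 11 11  6  2 16 22 21 21 21 14  3  9 11 11 11  3  3  3  3  8  8  8  8  8
254 12 12 12 12  3  3  3  3  8 11 11 11  4  2 22 21 21 21 21 22  3  9 11 11 11  3  3  3  3  6  8  8  8  8
258 12 12 12 13  3  3  3  3  6 19 21 21  5  3 22 21 21 21 21 20  5 13 21 21 18  4  3  4  3  3  8  8  8  8
262 12 12 11  3  3  3  4  3  3  3  2 24  7  4 16 21 21 21 22 11  7 20 18  3  3  3  3  4  3  3  3  8  8  8
266 12 13  3  3  3  6  6  6  4  3  3 12  7  4 12 12 11 12 12  9  7 12  3  3  3  5  6  6  6  3  3  3  8  8
```

Press is held level and centred over the filter. Lowering.

```bash
python3 -m inch '[[[0,0,-0.01,0,0,0,0],[0,0,-0.01,0,0,0,0],[0,0,-0.008,0,0,0,0],[0,0,-0.005,0,0,0,0],[0,0,-0.004,0,0,0,0],[0,0,-0.004,0,0,0,0],[0,0,-0.004,0,0,0,0],[0,0,0,0,0,0,0],[0,0,0,0,0,0,0],[0,0,0,0,0,0,0]]]'
python3 -m inch '[[[0,0,-0.006,0,0,0,0],[0,0,-0.006,0,0,0,0],[0,0,-0.006,0,0,0,0],[0,0,-0.006,0,0,0,0],[0,0,-0.004,0,0,0,0],[0,0,-0.003,0,0,0,0],[0,0,-0.001,0,0,0,0],[0,0,0,0,0,0,0],[0,0,0,0,0,0,0],[0,0,0,0,0,0,0]]]'
python3 -m inch '[[[0,0,-0.001,0,0,0,0],[0,0,-0.001,0,0,0,0],[0,0,-0.001,0,0,0,0],[0,0,-0.001,0,0,0,0],[0,0,-0.0005,0,0,0,0],[0,0,0,0,0,0,0],[0,0,0,0,0,0,0],[0,0,0,0,0,0,0],[0,0,0,0,0,0,0],[0,0,0,0,0,0,0]]]'
```

```text
time_s: 32.23
eef_pos: [438.8, 198.6, 205.0]
tool_rot: [-180.0, -0.0, 0.0]
ft_force: [0.0, 0.4, -0.7]
opening: 9.2
gripper_force: 58.7
time_s: 33.07
eef_pos: [438.8, 198.6, 173.1]
tool_rot: [-180.0, -0.0, 0.0]
ft_force: [-0.1, 0.7, -0.7]
opening: 8.8
gripper_force: 58.7
time_s: 33.9
eef_pos: [438.6, 198.5, 168.3]
tool_rot: [-180.0, -0.0, 0.0]
ft_force: [0.1, -0.4, -1.0]
opening: 9.1
gripper_force: 58.7
```

```bash
python3 -m inch '[[[0,0,-0.0005,0,0,0,0],[0,0,-0.0005,0,0,0,0],[0,0,-0.0005,0,0,0,0],[0,0,0,0,0,0,0],[0,0,0,0,0,0,0],[0,0,0,0,0,0,0],[0,0,0,0,0,0,0],[0,0,0,0,0,0,0],[0,0,0,0,0,0,0],[0,0,0,0,0,0,0]]]'
```

```text
time_s: 34.73
eef_pos: [438.8, 198.6, 167.0]
tool_rot: [-180.0, -0.0, 0.0]
ft_force: [-0.1, 1.2, 3.4]
opening: 9.2
gripper_force: 59.1
```

Contact on the floor. Open slightly and rise.

```bash
python3 -m inch '[[[0,0,0,0,0,0,0.018],[0,0,0,0,0,0,0.018],[0,0,0,0,0,0,0.018],[0,0,0,0,0,0,0.018],[0,0,0.002,0,0,0,0.018],[0,0,0.004,0,0,0,0.018],[0,0,0.01,0,0,0,0.018],[0,0,0.015,0,0,0,0.018],[0,0,0.02,0,0,0,0.018],[0,0,0.02,0,0,0,0.018]]]'
python3 -m inch '[[[0,0,0.02,0,0,0,0.04],[0,0,0.02,0,0,0,0.04],[0,0,0.02,0,0,0,0.04],[0,0,0,0,0,0,0.04],[0,0,0,0,0,0,0.04],[0,0,0,0,0,0,0.04],[0,0,0,0,0,0,0.04],[0,0,0,0,0,0,0.04],[0,0,0,0,0,0,0.04],[0,0,0,0,0,0,0.04]]]'
python3 - <<'E'
from h import *
s=get_state();print(s["eef_pos"])
im=snapshot("wrist")[:,:,::-1].copy();cv2.imwrite("w10.png",im)
def proj(p):
    H=np.array(camera_model("wrist")["hand_eye"]);T=np.eye(4);T[:3,:3]=np.diag([1,-1,-1]);T[:3,3]=s["eef_pos"]
    q=np.linalg.inv(T@H)@np.append(p,1);K=camera_model("wrist")["camera_matrix"];u=K@q[:3];return (u[:2]/u[2]).round(1),(K[0][0]/q[2]).round(3)
for z in(174,159,109,106):print(z,proj([438.8,198.6,z]))
g=cv2.cvtColor(im,cv2.COLOR_BGR2GRAY)
for y in range(130,236,3): print(y," ".join("%2d"%(v//10) for v in g[y,204:304:3]))
E
```

```text
time_s: 35.57
eef_pos: [438.2, 198.3, 238.5]
tool_rot: [180.0, 0.1, 0.0]
ft_force: [0.1, 0.1, 0.1]
opening: 17.7
gripper_force: 0.0
time_s: 36.4
eef_pos: [438.2, 198.4, 297.0]
tool_rot: [180.0, 0.1, 0.0]
ft_force: [0.4, 0.1, -0.0]
opening: 39.8
gripper_force: 0.0
[438.24511003 198.3600224  297.04991008]
174 (array([252.7, 183.5]), np.float64(1.032))
159 (array([252.7, 179.3]), np.float64(0.98))
109 (array([252.7, 167.7]), np.float64(0.837))
106 (array([252.7, 167.2]), np.float64(0.83))
130  4  4  4  4  4  4 17 16 15 18 17 18 20 21 18 19 20 20 18 19 21 21 15 17 17 18  4 16 23 24 24 24 20 13
133  3  4  4  4  4  4 17 15 17 16 20 19 20 20 20 20 20 20 20 20 20 19 19 20 18 17 11  4  2  2  2  2  2  2
136  3  4  3  4  5  5 11 15 20 18 20 20 20 20 20 20 20 20 20 20 20 19 20 20 20 18 15  4  4  4  5  5  4  5
139  5  5  4  3  4  5 13 20 17 20 20 20 20 19 20 20 20 20 20 20 20 19 20 20 19 19 15  4  4  4  4  4  4  4
142  3  3  3  3  3  4 20 18 20 20 20 20 20 20 20 20 20 20 20 20 20 19 20 20 20 20 19  7  4  4  4  4  3  4
145  3  3  4  4  4 16 18 20 20 20 20 20 21 12 10 10 10 10 10 12 20 20 20 20 20 
[... 2506 characters left out ...]
1 11 11 11 11 11  9 10 10 10  8  7  7  7  7  7  8  8  7  8  8  8
220  2 11 12 11 11 11 11 11 11 11 11 10 10 10 10 11 11 11  9  9 10 10  8  7  7  7  7  8  7  7  8  8  8  8
223 12 11 11 11 11 11 11 11 11 11 11 10 10 10 11 11 11 11  9 10 10 10  8  7  7  7  7  7  7  8  7  7  7  7
226 11  6  6  6  6 11 11 11 11 11 11 10 10 10 10 11 11 11  9 10 10 10  8  7  7  7  7  7  8  6  8  8  8  8
229  9 10 10  7  3 11 11 11 11 11 11 11 10 11 11 11 11 11  9  9  9  9  7  7  7  7  7  8  6  2  9 10 10  8
232 10 10 10  2  2 12 12 11 11 11 11 11 11 11 11 11 11 11  9 10 10 10  7  7  7  7  7  8  6  3  5 10 10 10
235 10 10 10  3  3 12 11 11 11 11 11 12 10 11 11 11 11 11  9  9  9  9  7  7  7  7  7  8  6  2  2 10 10 10
```

Press knob is at (252,183) as predicted: upright in the filter. Next, the lid.

```bash
python3 -m inch '[[[0.0065,-0.0372,0,0,0,0,0.05],[0.0065,-0.0372,0,0,0,0,0.05],[0.0065,-0.0372,0,0,0,0,0.05],[0.0065,-0.0372,0,0,0,0,0.05],[0.0065,-0.0372,0,0,0,0,0.05],[0.0065,-0.0372,0,0,0,0,0.05],[0.0065,-0.0372,0,0,0,0,0.05],[0.0065,-0.0372,0,0,0,0,0.05],[0.0065,-0.0372,0,0,0,0,0.05],[0.0065,-0.0372,0,0,0,0,0.05]]]'
python3 -m inch '[[[0.0065,-0.0372,0,0,0,0,0.05],[0.0065,-0.0372,0,0,0,0,0.05],[0.0065,-0.0372,0,0,0,0,0.05],[0,0,-0.02,0,0,0,0.05],[0,0,-0.03,0,0,0,0.05],[0,0,-0.03,0,0,0,0.05],[0,0,-0.03,0,0,0,0.05],[0,0,-0.02,0,0,0,0.05],[0,0,0,0,0,0,0.05],[0,0,0,0,0,0,0.05]]]'
python3 -m inch '[[[0,0,0,0,0,0,0.05],[0,0,0,0,0,0,0.05],[0,0,0,0,0,0,0.05],[0,0,0,0,0,0,0.05],[0,0,0,0,0,0,0.05],[0,0,0,0,0,0,0.05],[0,0,0,0,0,0,0.05],[0,0,0,0,0,0,0.05],[0,0,0,0,0,0,0.05],[0,0,0,0,0,0,0.05]]]'
cat >> h.py <<'E'
def proj(p,s):
    H=np.array(camera_model("wrist")["hand_eye"]);T=np.eye(4);T[:3,:3]=R.from_euler("xyz",s["tool_rot"],degrees=True).as_matrix();T[:3,3]=s["eef_pos"]
    q=np.linalg.inv(T@H)@np.append(p,1);K=camera_model("wrist")["camera_matrix"];u=K@q[:3];return (u[:2]/u[2]).round(1),(K[0][0]/q[2]).round(3)
E
python3 - <<'E'
from h import *
s=get_state();print(s["eef_pos"])
im=snapshot("wrist")[:,:,::-1].copy();cv2.imwrite("w11.png",im)
print("knob",proj([523.2,-285,48],s),"skirt",proj([523.2,-285,9],s))
g=cv2.cvtColor(im,cv2.COLOR_BGR2GRAY)
for y in range(120,246,4): print(y," ".join("%2d"%(v//10) for v in g[y,195:321:4]))
E
```

```text
time_s: 37.28
eef_pos: [503.5, -175.4, 297.7]
tool_rot: [-180.0, 0.0, 0.0]
ft_force: [0.1, 0.6, -0.1]
opening: 50.3
gripper_force: 0.0
time_s: 38.12
eef_pos: [522.4, -284.7, 166.6]
tool_rot: [-179.9, 0.2, 0.0]
ft_force: [1.1, -0.3, 0.7]
opening: 50.3
gripper_force: 0.0
time_s: 38.95
eef_pos: [523.0, -285.1, 167.7]
tool_rot: [-180.0, 0.0, 0.0]
ft_force: [-0.6, -0.0, 0.2]
opening: 50.2
gripper_force: 0.0
[ 523.04594523 -285.09512903  167.73445359]
knob (array([252.8, 184.9]), np.float64(1.044)) skirt (array([252.9, 174.4]), np.float64(0.915))
120  5 24 24 24 24 24 24 24 24 24 24 24 24 24 24 24 21 13  6  2  3  4  4  4  4  4  5  4  4  4  4  4
124 24 24 24 24 24 24 24 24 24 24 24 24 24 15  5  2  3  4  4  4  4  4  4  4  4  5  5  4  4  4  4  4
128 24 24 24 24 24 24 24 24 25 20 11  2  2  6  6  4  4  4  4  4  4  4  4  4  4  4  4  4  4  4  4  4
132 24 24 24 24 24 22 12  6  3  4  4  4  5  6  5  4  4  4  4  4  4  4  4  4  4  4  4  4  5  6  5  4
136 24 25 16  5  3  4  5  6  6  4  4  4  4  5  4  4  4  4  4  4  4  4  5  5  5  4  4  5  7  6  5  4
140  5  3  5  6  5  5  6  5  7  4  4 16 14 13 20 21 1
[... 1946 characters left out ...]

220  4  5  4  5  4  4  4  4  4 11 12 12 12 12 12 12 12 12 12 12 12 12 12 12 12 12 12 12 12 12 12 12
224  5  4  7  9  4  9 10 10 10 12 12 12 12 12 12 12 12 12 12 12 12 12 12 12 12 12 12 12 12 12 12 12
228  9 10 10  4  8 10 10 10 10 12 12 12 12 12 12 12 12 12 12 12 12 12 12 12 12 12  6 10 11  9 12 12
232 11 11  5  3  8 10 10 10 10 12 12 12 12 12 12 12 12 12 12 12 12 12 12 12 12 12  2  3 11 11 12 12
236 11 11  3  3  8 10 10 10 11 12 12 12 12 12 12 12 12 12 12 12 12 12 12 12 12 12  3  3 11 11 11 12
240 11  9  3  3  8 10 10 10 10 12 12 12 12 12 12 12 12 12 11 11 12 12 12 12 11 12  2  3  9 11 11  3
244 11  3  3  3  8 10 10 10 11 12 12 12 12 12 12 12 12 12 12 11 12 12 12 12 12 12  2  3  3 11 11  8
```

Lid at (523.2, −285), directly below the gripper. Descend and grip.

```bash
python3 -m inch '[[[0,0,-0.02,0,0,0,0.04],[0,0,-0.03,0,0,0,0.04],[0,0,-0.025,0,0,0,0.04],[0,0,-0.02,0,0,0,0.04],[0,0,-0.012,0,0,0,0.04],[0,0,-0.008,0,0,0,0.04],[0,0,-0.004,0,0,0,0.04],[0,0,-0.0025,0,0,0,0.04],[0,0,0,0,0,0,0.04],[0,0,0,0,0,0,0.04]]]'
python3 -m inch '[[[0,0,0,0,0,0,0.04],[0,0,0,0,0,0,0],[0,0,0,0,0,0,0],[0,0,0,0,0,0,0],[0,0,0,0,0,0,0],[0,0,0,0,0,0,0],[0,0,0,0,0,0,0],[0,0,0,0,0,0,0],[0,0,0,0,0,0,0],[0,0,0,0,0,0,0]]]'
```

```text
time_s: 39.83
eef_pos: [523.7, -285.5, 47.1]
tool_rot: [180.0, -0.1, 0.0]
ft_force: [-0.4, -0.3, 0.6]
opening: 40.0
gripper_force: 0.0
time_s: 40.67
eef_pos: [523.5, -285.4, 47.3]
tool_rot: [180.0, -0.1, 0.0]
ft_force: [-0.8, 0.4, 5.8]
opening: 14.9
gripper_force: 58.6
```

```bash
python3 -m inch '[[[0,0,0.005,0,0,0,0],[0,0,0.015,0,0,0,0],[0,0,0.025,0,0,0,0],[0,0,0.035,0,0,0,0],[0,0,0.035,0,0,0,0],[0,0,0.035,0,0,0,0],[0,0,0.03,0,0,0,0],[0,0,0.02,0,0,0,0],[0,0,0,0,0,0,0],[-0.0065,0.0372,0,0,0,0,0]]]'
python3 -m inch '[[[-0.0065,0.0372,0,0,0,0,0],[-0.0065,0.0372,0,0,0,0,0],[-0.0065,0.0372,0,0,0,0,0],[-0.0065,0.0372,0,0,0,0,0],[-0.0065,0.0372,0,0,0,0,0],[-0.0065,0.0372,0,0,0,0,0],[-0.0065,0.0372,0,0,0,0,0],[-0.0065,0.0372,0,0,0,0,0],[-0.0065,0.0372,0,0,0,0,0],[-0.0065,0.0372,0,0,0,0,0]]]'
python3 -m inch '[[[-0.0065,0.0297,0,0,0,0,0],[-0.0065,0.0297,0,0,0,0,0],[0,0.0151,0,0,0,0,0],[0,0,0,0,0,0,0],[0,0,0,0,0,0,0],[0,0,0,0,0,0,0],[0,0,0,0,0,0,0],[0,0,0,0,0,0,0],[0,0,0,0,0,0,0],[0,0,0,0,0,0,0]]]'
python3 - <<'E'
from h import *
s=get_state();print(s["eef_pos"])
im=snapshot("wrist")[:,:,::-1].copy();cv2.imwrite("w12.png",im)
p=s["eef_pos"];print("skirt",proj(p-[0,0,47],s),"shoulder",proj(p-[0,0,38],s))
g=cv2.cvtColor(im,cv2.COLOR_BGR2GRAY)
for y in range(150,262,5): print(y," ".join("%2d"%(v//10) for v in g[y,180:330:5]))
E
```

```text
time_s: 41.5
eef_pos: [519.3, -253.8, 247.9]
tool_rot: [179.6, -0.4, -0.2]
ft_force: [1.0, 1.0, -0.9]
opening: 15.5
gripper_force: 58.8
time_s: 42.33
eef_pos: [449.9, 125.5, 245.2]
tool_rot: [180.0, 0.1, 0.0]
ft_force: [0.8, -0.1, -0.3]
opening: 15.2
gripper_force: 58.8
time_s: 43.17
eef_pos: [438.7, 197.8, 246.3]
tool_rot: [180.0, 0.0, -0.1]
ft_force: [-0.2, 0.4, -0.7]
opening: 14.7
gripper_force: 58.8
[438.74512855 197.83582731 246.30410179]
skirt (array([252.9, 215.5]), np.float64(1.418)) shoulder (array([252.9, 220.9]), np.float64(1.483))
150  4  5  4  4  3  4  4 16 21 21 21 21 21 21 22 21 21 21 21 21 21 19  7  4  4  4  5  5  4  4
155  5  5  5  4  4  4  3 21 21 21 21 22 10 11 11 11 11 12 21 21 21 21 20  4  4  4  4  5  4  4
160  5  5  5  5  5  5 22 21 21 21 20 10 11 11 11 11 11 11 11 22 21 20 21 18  4  4  4  7  5  5
165  4  4  4  4  4  4 20 21 21 21 10 20 17 12 10  9 11 14 21  9 21 21 21 20  4  4  4  4  5  5
170  4  4  4  4  5  9 21 21 22 20 11 17 21 21 21 21 21 21 19 16 15 19 21 20  4  4  4  5  5  5
175  5  4  4  4  5 17 21 20 12 21 21 20 21 21 21 21 21 22 21 21 21 14 20 22  8  4
[... 910 characters left out ...]
 21 22 13 14 21 21 21 21 21 19 18  8  8  8
230  3  4  5  4 21 21 21 21 21 21 11 11 16  2  3  2  2 21  8 11 19 21 21 21 21 18  8  8  8  8
235  4  4  4  3 21 21 21 22  3  4 11  9  3  2  3  3  2  3  5 11  9  3 20 21 21 21  8  8  8  8
240 11 12 12 12 12 20 21  3  4  9 11  7  3  4  4  4  4  4  3 11 11  4  3 22 20 21  8  8  8  8
245 11 11 12 11 11 21 22  3  3 11 11  3  4  5  5  5  5  4  3 11 11  3  3 18 21  8  8  8  8  8
250 11 11 12 11 12 12 17  3  3 11 11  3  4  5  5  5  5  4  3 11 11  3  3  3 16  8  8  8  8  8
255 11 11 12 12 12 12  3  4  3 11 11  3  4  5  5  5  5  4  3 11 11  5  3  3  8  8  8  8  8  8
260 12 12 12 12 12 12  4  3  3  6 24  8 16  3  5  5  4 21  6 24 12  3  3  3  7  8  8  8  8  8
```

```bash
python3 -m inch '[[[0,0.0005,-0.006,0,0,0,0],[0,0,-0.008,0,0,0,0],[0,0,-0.008,0,0,0,0],[0,0,-0.006,0,0,0,0],[0,0,-0.005,0,0,0,0],[0,0,-0.004,0,0,0,0],[0,0,-0.004,0,0,0,0],[0,0,0,0,0,0,0],[0,0,0,0,0,0,0],[0,0,0,0,0,0,0]]]'
python3 -m inch '[[[0,0,-0.002,0,0,0,0],[0,0,-0.002,0,0,0,0],[0,0,-0.001,0,0,0,0],[0,0,-0.001,0,0,0,0],[0,0,-0.001,0,0,0,0],[0,0,0,0,0,0,0],[0,0,0,0,0,0,0],[0,0,0,0,0,0,0],[0,0,0,0,0,0,0],[0,0,0,0,0,0,0]]]'
```

```text
time_s: 44.05
eef_pos: [438.8, 199.2, 205.5]
tool_rot: [-180.0, -0.0, 0.0]
ft_force: [0.5, -0.1, -0.8]
opening: 14.6
gripper_force: 58.8
time_s: 44.88
eef_pos: [438.7, 199.1, 198.4]
tool_rot: [-180.0, -0.0, 0.0]
ft_force: [-0.7, 0.3, -1.0]
opening: 14.7
gripper_force: 58.8
```

```bash
python3 -m inch '[[[0,0,-0.0005,0,0,0,0],[0,0,-0.0005,0,0,0,0],[0,0,-0.0005,0,0,0,0],[0,0,-0.0003,0,0,0,0],[0,0,0,0,0,0,0],[0,0,0,0,0,0,0],[0,0,0,0,0,0,0],[0,0,0,0,0,0,0],[0,0,0,0,0,0,0],[0,0,0,0,0,0,0]]]'
```

```text
time_s: 45.72
eef_pos: [438.9, 199.2, 196.9]
tool_rot: [-180.0, -0.0, 0.0]
ft_force: [-1.2, 0.0, 4.6]
opening: 14.7
gripper_force: 59.5
```

```bash
python3 -m inch '[[[0,0,0,0,0,0,0.035],[0,0,0,0,0,0,0.035],[0,0,0,0,0,0,0.035],[0,0,0,0,0,0,0.035],[0,0,0.003,0,0,0,0.035],[0,0,0.01,0,0,0,0.035],[0,0,0.02,0,0,0,0.035],[0,0,0.02,0,0,0,0.035],[0,0,0.02,0,0,0,0.035],[0,0,0.03,0,0,0,0.035]]]'
python3 -m inch '[[[0,-0.01,0,0,0,0,0.05],[0.0058,-0.033,0,0,0,0,0.05],[0.0058,-0.033,0,0,0,0,0.05],[0.0058,-0.033,0,0,0,0,0.05],[0.0058,-0.033,0,0,0,0,0.05],[0.0058,-0.033,0,0,0,0,0.05],[0.0058,-0.033,0,0,0,0,0.05],[0.0058,-0.033,0,0,0,0,0.05],[0.0058,-0.033,0,0,0,0,0.05],[0.0058,-0.033,0,0,0,0,0.05]]]'
python3 -m inch '[[[0.0058,-0.033,0,0,0,0,0.05],[0.0058,-0.033,0,0,0,0,0.05],[0.0058,-0.033,0,0,0,0,0.05],[0.0058,-0.033,0,0,0,0,0.05],[0.0058,-0.033,0,0,0,0,0.05],[0.0058,-0.033,0,0,0,0,0.05],[0.0058,-0.033,0,0,0,0,0.05],[0.0058,-0.033,0,0,0,0,0.05],[0.0058,-0.033,0,0,0,0,0.05],[0,0,-0.02,0,0,0,0.05]]]'
python3 -m inch '[[[0,0,-0.03,0,0,0,0.05],[0,0,-0.03,0,0,0,0.05],[0,0,-0.02,0,0,0,0.05],[0,0,0,0,0,0,0.05],[0,0,0,0,0,0,0.05],[0,0,0,0,0,0,0.05],[0,0,0,0,0,0,0.05],[0,0,0,0,0,0,0.05],[0,0,0,0,0,0,0.05],[0,0,0,0,0,0,0.05]]]'
python3 - <<'E'
from h import *
s=get_state();print(s["eef_pos"])
im=snapshot("wrist")[:,:,::-1].copy();cv2.imwrite("w13.png",im)
a=cv2.resize(im,(440,330)); b=cv2.resize(snapshot("scene")[150:270,180:310,::-1],(357,330),interpolation=cv2.INTER_CUBIC)
cv2.imwrite("pics/p.png",np.hstack([a,b]))
h=cv2.cvtColor(im,cv2.COLOR_BGR2HSV).astype(int);m=((h[:,:,1]<60)&(h[:,:,2]>150)).astype(np.uint8)
n,l,st,c=cv2.connectedComponentsWithStats(m)
for i in range(1,n):
    if st[i,4]>150:
        q=np.argwhere(l==i)[:,::-1].astype(np.float32); print(st[i],c[i].round(1),[np.round(v,1) for v in cv2.minAreaRect(q)])
print(proj([500,-375,3],s),proj([607,-457,5],s))
E
```

```text
time_s: 46.55
eef_pos: [437.2, 198.6, 298.9]
tool_rot: [179.9, 0.2, 0.0]
ft_force: [-0.0, -0.7, -0.5]
opening: 35.1
gripper_force: 0.0
time_s: 47.38
eef_pos: [490.6, -109.7, 299.4]
tool_rot: [-180.0, -0.0, 0.0]
ft_force: [0.3, 0.1, 0.1]
opening: 50.1
gripper_force: 0.0
time_s: 48.22
eef_pos: [545.3, -413.5, 282.4]
tool_rot: [179.4, -0.4, -0.2]
ft_force: [0.6, -0.9, 0.9]
opening: 49.8
gripper_force: 0.0
time_s: 49.05
eef_pos: [543.4, -405.2, 200.7]
tool_rot: [179.9, -0.1, 0.0]
ft_force: [-0.7, -0.9, -0.4]
opening: 49.9
gripper_force: 0.0
[ 543.38577604 -405.17769292  200.74677002]
[  60    0   67   48 2573] [94.3 20.7] [array([93. , 23.5]), array([47., 66.]), np.float64(90.0)]
[312   0 106  34 386] [353.9  15.9] [array([364.5,  16.5]), array([ 33., 105.]), np.float64(90.0)]
[333   0  63  21 673] [355.9   6.5] [array([364.,  10.]), array([20., 62.]), np.float64(90.0)]
[365  80  38  31 550] [383.7  95.8] [array([384.6,  97.4]), array([23. , 42.7]), np.float64(56.3)]
[   0  105  219   77 3507] [107.6 143.7] [array([109.2, 143.5]), array([ 16.1, 230.4]), np.float64(74.3)]
[ 226  112   76   85 1280] [270.2 146.4] [array([261., 153.]), array([ 24. , 107.5]), np.float64(45.0)]
[316 169  75 102 537] [361.5 223.5] [array([369. , 224.2]), array([73.3, 85.7]), np.float64(36.1)]
[293 186  48  26 170] [308.2 194.5] [array([313.8, 188.6]), array([24.2, 46.6]), np.float64(59.0)]
(array([229.1, 199.8]), np.float64(0.784)) (array([297.7, 113.1]), np.float64(0.867))
```

```bash
cat >> h.py <<'E'
def spoon(fn,s,seed,z=4):
    im=cv2.imread(fn);h=cv2.cvtColor(im,cv2.COLOR_BGR2HSV).astype(int);m=((h[:,:,1]<60)&(h[:,:,2]>130)).astype(np.uint8)
    n,l,st,c=cv2.connectedComponentsWithStats(m); i=l[seed[1],seed[0]] 
    q=np.argwhere(l==i)[:,::-1]; P=np.array([pt("wrist",u,z,s)[:2] for u in q]).astype(np.float32)
    c,sz,a=cv2.minAreaRect(P); bx=cv2.boxPoints((c,sz,a))
    e=max([(bx[1]-bx[0]),(bx[2]-bx[1])],key=np.linalg.norm); ang=np.degrees(np.arctan2(e[1],e[0])); 
    ang=(ang+90)%180-90
    # handle-ended centreline through middle
    d=np.array([np.cos(np.radians(ang)),np.sin(np.radians(ang))]);n_=np.array([-d[1],d[0]])
    t=(P-c)@d;w=(P-c)@n_
    prof=[(k,round(float(w[abs(t-k)<3].mean()),1),round(float(np.ptp(w[abs(t-k)<3])),1)) for k in range(-60,61,20)]
    return np.round(c,1),np.round(sz,1),round(float(ang),1),len(P),prof
E
python3 - <<'E'
from h import *
s=dict(eef_pos=np.array([543.4,-405.2,200.7]),tool_rot=[180,0,0]); print(get_state()["eef_pos"])
print(spoon("w13.png",s,(270,146)))
E
```

```text
[ 543.12650599 -404.99193048  200.14867278]
(array([ 557.2, -413. ]), array([ 28.6, 131.4]), -43.8, 1303, [(-60, -6.1, 10.0), (-40, -5.8, 11.6), (-20, -4.7, 9.7), (0, -3.7, 7.0), (20, -1.8, 9.4), (40, -0.1, 28.6), (60, 0.1, 22.4)])
```

View pics/p.png

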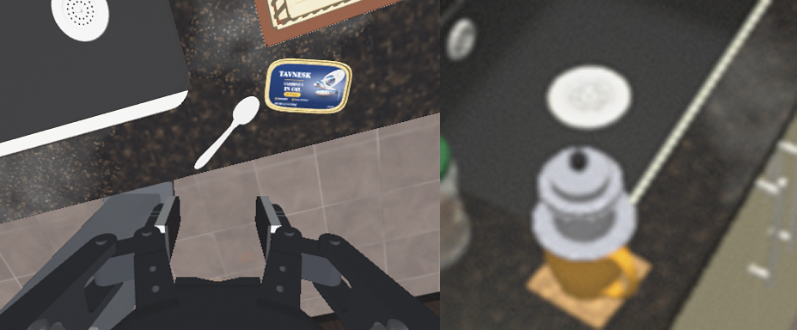

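Stack looks right: lid seated level over filter on mug on coaster. Align the gripper to the spoon (yaw ≈ −41°).

```bash
python3 -m inch '[[[0.002,-0.0015,-0.01,0,0,-0.089,0.05],[0.002,-0.0015,-0.01,0,0,-0.089,0.05],[0.002,-0.0015,-0.01,0,0,-0.089,0.05],[0.002,-0.0015,-0.01,0,0,-0.089,0.05],[0.002,-0.0015,-0.01,0,0,-0.089,0.05],[0.002,-0.0015,-0.01,0,0,-0.089,0.05],[0,-0.0013,-0.01,0,0,-0.089,0.05],[0,0,-0.01,0,0,-0.089,0.05],[0,0,0,0,0,0,0.05],[0,0,0,0,0,0,0.05]]]'
python3 -m inch '[[[0,0,0,0,0,0,0.04],[0,0,0,0,0,0,0.04],[0,0,0,0,0,0,0.04],[0,0,0,0,0,0,0.04],[0,0,0,0,0,0,0.04],[0,0,0,0,0,0,0.04],[0,0,0,0,0,0,0.04],[0,0,0,0,0,0,0.04],[0,0,0,0,0,0,0.04],[0,0,0,0,0,0,0.04]]]'
python3 - <<'E'
from h import *
s=get_state();print(s["eef_pos"],s["tool_rot"])
im=snapshot("wrist")[:,:,::-1].copy();cv2.imwrite("w14.png",im)
u=proj([555.1,-415.2,4],s);print(u)
h=cv2.cvtColor(im,cv2.COLOR_BGR2HSV).astype(int);x,y=u[0].astype(int)
m=((h[:,:,1]<60)&(h[:,:,2]>130))
ys,xs=np.nonzero(m[y-6:y+7,x-15:x+16]);sd=(xs[len(xs)//2]+x-15,ys[len(xs)//2]+y-6);print(sd)
print(spoon("w14.png",s,sd))
E
```

```text
time_s: 49.98
eef_pos: [554.6, -414.9, 119.0]
tool_rot: [-180.0, 0.1, -40.6]
ft_force: [-1.0, -0.1, 0.8]
opening: 50.0
gripper_force: 0.0
time_s: 50.82
eef_pos: [555.0, -415.2, 119.5]
tool_rot: [-180.0, 0.0, -40.8]
ft_force: [0.4, 0.8, 0.2]
opening: 40.0
gripper_force: 0.0
[ 554.98743265 -415.1843006   119.4650617 ] [-1.79995779e+02  4.99397534e-03 -4.07693856e+01]
(array([253.4, 186.2]), np.float64(1.061))
(np.int64(255), np.int64(186))
(array([ 556.3, -414.8]), array([ 28.8, 130.5]), -40.6, 2117, [(-60, -1.1, 11.1), (-40, -0.9, 11.9), (-20, -0.7, 9.8), (0, -0.4, 7.6), (20, -0.3, 9.2), (40, 0.0, 28.8), (60, 0.1, 21.1)])
```

```bash
python3 -m inch '[[[0.001,0.0003,-0.02,0,0,0.01,0.04],[0,0,-0.02,0,0,0,0.04],[0,0,-0.02,0,0,0,0.04],[0,0,-0.015,0,0,0,0.04],[0,0,-0.012,0,0,0,0.04],[0,0,-0.008,0,0,0,0.04],[0,0,-0.006,0,0,0,0.04],[0,0,-0.003,0,0,0,0.04],[0,0,-0.0015,0,0,0,0.04],[0,0,0,0,0,0,0.04]]]'
python3 -m inch '[[[0,0,0,0,0,0,0.04],[0,0,0,0,0,0,0.04],[0,0,0,0,0,0,0],[0,0,0,0,0,0,0],[0,0,0,0,0,0,0],[0,0,0,0,0,0,0],[0,0,0,0,0,0,0],[0,0,0,0,0,0,0],[0,0,0,0,0,0,0],[0,0,0,0,0,0,0]]]'
```

```text
time_s: 51.7
eef_pos: [556.3, -415.2, 14.3]
tool_rot: [180.0, -0.0, -40.2]
ft_force: [-0.4, -0.2, 1.1]
opening: 40.1
gripper_force: 0.0
time_s: 52.53
eef_pos: [556.3, -415.3, 14.9]
tool_rot: [180.0, -0.1, -40.2]
ft_force: [-1.0, 0.3, 5.8]
opening: 17.5
gripper_force: 58.4
```

Lid seated. The gripper's knuckles would foul the filter brim if the tool stayed vertical at the spoon's spot, so I'll place it leaning 20° toward the saucer. Lift and carry first.

```bash
python3 -m inch '[[[0,0,0.01,0,0,0,0],[0,0,0.025,0,0,0,0],[0,0,0.03,0,0,0,0],[0,0,0.03,0,0,0,0],[0,0,0.03,0,0,0,0],[0,0,0.03,0,0,0,0],[0,0,0.03,0,0,0,0],[0,0,0.03,0,0,0,0],[0,0,0.03,0,0,0,0],[0,0,0,0,0,0,0]]]'
python3 -m inch '[[[-0.0068,0.0368,0.003,0,0,0.0422,0],[-0.0068,0.0368,0.003,0,0,0.0422,0],[-0.0068,0.0368,0.003,0,0,0.0422,0],[-0.0068,0.0368,0.003,0,0,0.0422,0],[-0.0068,0.0368,0.003,0,0,0.0422,0],[-0.0068,0.0368,0.003,0,0,0.0422,0],[-0.0068,0.0368,0.003,0,0,0.0422,0],[-0.0068,0.0368,0.003,0,0,0.0422,0],[-0.0068,0.0368,0.003,0,0,0.0422,0],[-0.0068,0.0368,0.003,0,0,0.0422,0]]]'
python3 -m inch '[[[-0.0068,0.0368,0,0,0,0.0422,0],[-0.0068,0.0368,0,0,0,0.0422,0],[-0.0068,0.0368,0,0,0,0.0422,0],[-0.0068,0.0368,0,0,0,0.0422,0],[-0.0068,0.0368,0,0,0,0.0422,0],[-0.0068,0.0368,0,0,0,0.0422,0],[-0.0068,0.0368,0,0,0,0.0422,0],[-0.0068,0.0368,0,0,0,0.0422,0],[-0.0068,0.0368,0,0,0,0.0422,0],[-0.0068,0.0368,0,0,0,0.0422,0]]]'
python3 -m inch '[[[0,0,0,-0.0576,-0.0082,0,0],[0,0,0,-0.0576,-0.0082,0,0],[0,0,0,-0.0576,-0.0082,0,0],[0,0,0,-0.0576,-0.0082,0,0],[0,0,0,-0.0576,-0.0082,0,0],[0,0,0,-0.0576,-0.0082,0,0],[0,0,0,0,0,0,0],[0,0,0,0,0,0,0],[0,0,0,0,0,0,0],[0,0,0,0,0,0,0]]]'
python3 - <<'E'
from h import *
s=get_state();print(s["eef_pos"],s["tool_rot"],s["joint_positions"].round(1))
r=R.from_euler("xyz",s["tool_rot"],degrees=True).as_matrix();print(r.round(3))
im=snapshot("wrist")[:,:,::-1].copy();cv2.imwrite("w15.png",im)
h=cv2.cvtColor(im,cv2.COLOR_BGR2HSV).astype(int);m=((h[:,:,1]<60)&(h[:,:,2]>150)).astype(np.uint8)
for z in(9,): print(proj(s["eef_pos"]+r@np.array([0,0,z]),s), proj(s["eef_pos"]+r@np.array([66,0,z]),s),proj(s["eef_pos"]+r@np.array([-66,0,z]),s))
n,l,st,c=cv2.connectedComponentsWithStats(m)
for i in range(1,n):
    if st[i,4]>150: print(st[i],c[i].round(1))
E
```

```text
time_s: 53.37
eef_pos: [558.5, -417.0, 267.3]
tool_rot: [180.0, -0.7, -40.2]
ft_force: [0.6, -2.0, 0.9]
opening: 17.6
gripper_force: 58.2
time_s: 54.2
eef_pos: [486.8, -45.2, 289.0]
tool_rot: [-180.0, 0.0, -15.9]
ft_force: [1.0, -0.6, -0.4]
opening: 17.8
gripper_force: 58.3
time_s: 55.03
eef_pos: [418.8, 322.6, 289.0]
tool_rot: [180.0, 0.0, 8.3]
ft_force: [0.6, -0.0, 0.7]
opening: 17.6
gripper_force: 58.3
time_s: 55.87
eef_pos: [420.0, 320.5, 289.3]
tool_rot: [160.1, 0.0, 8.1]
ft_force: [0.1, 0.2, 0.2]
opening: 17.8
gripper_force: 58.3
[419.97567308 320.48358949 289.28798263] [1.60058186e+02 7.47039922e-03 8.11178122e+00] [ 43.6  18.4  81.3 -16.1  92.1 126.6]
[[ 0.99   0.133  0.048]
 [ 0.141 -0.931 -0.338]
 [-0.     0.341 -0.94 ]]
(array([252.7, 242.1]), np.float64(1.744)) (array([252.6, 124.4]), np.float64(1.996)) (array([252.7, 333.4]), np.float64(1.549))
[   0    0   27   62 1216] [10.5 29.7]
[115   0  58  18 241] [147.8   7.2]
[ 351    0   38   39 1228] [369.1  17.1]
[  226    92   262   235 10954] [295.1 179.4]
[ 100  118   86   79 5348] [142.3 157.5]
```

Tilted with the spoon held true. Descend vertically to z≈98, then along the tool axis.

```bash
python3 -m inch '[[[0,0,-0.02,0,0,0,0],[0,0,-0.03,0,0,0,0],[0,0,-0.03,0,0,0,0],[0,0,-0.03,0,0,0,0],[0,0,-0.03,0,0,0,0],[0,0,-0.03,0,0,0,0],[0,0,-0.021,0,0,0,0],[0,0,0,0,0,0,0],[0,0,0,0,0,0,0],[0,0,0,0,0,0,0]]]'
python3 -m inch '[[[0.0005,-0.0036,-0.01,0,0,0,0],[0.0005,-0.0036,-0.01,0,0,0,0],[0.0005,-0.0036,-0.01,0,0,0,0],[0.0005,-0.0036,-0.01,0,0,0,0],[0.0005,-0.0036,-0.01,0,0,0,0],[0.0005,-0.0036,-0.01,0,0,0,0],[0.0003,-0.0018,-0.005,0,0,0,0],[0,0,0,0,0,0,0],[0,0,0,0,0,0,0],[0,0,0,0,0,0,0]]]'
python3 -m inch '[[[0.0002,-0.0009,-0.0025,0,0,0,0],[0.0002,-0.0009,-0.0025,0,0,0,0],[0.0001,-0.0007,-0.002,0,0,0,0],[0.0001,-0.0005,-0.0015,0,0,0,0],[0,0,0,0,0,0,0],[0,0,0,0,0,0,0],[0,0,0,0,0,0,0],[0,0,0,0,0,0,0],[0,0,0,0,0,0,0],[0,0,0,0,0,0,0]]]'
```

```text
time_s: 56.75
eef_pos: [421.0, 321.3, 99.4]
tool_rot: [160.1, -0.1, 8.1]
ft_force: [1.3, 0.5, -0.0]
opening: 17.5
gripper_force: 58.3
time_s: 57.58
eef_pos: [423.5, 298.0, 33.1]
tool_rot: [160.0, -0.0, 8.2]
ft_force: [-0.2, -0.7, -0.0]
opening: 17.7
gripper_force: 58.3
time_s: 58.42
eef_pos: [423.9, 294.7, 24.6]
tool_rot: [160.0, 0.0, 8.2]
ft_force: [-0.5, -0.7, -0.2]
opening: 17.2
gripper_force: 58.3
```

```bash
python3 -m inch '[[[0.0001,-0.0005,-0.0015,0,0,0,0],[0,-0.0005,-0.0015,0,0,0,0],[0.0001,-0.0004,-0.001,0,0,0,0],[0,-0.0003,-0.001,0,0,0,0],[0,0,0,0,0,0,0],[0,0,0,0,0,0,0],[0,0,0,0,0,0,0],[0,0,0,0,0,0,0],[0,0,0,0,0,0,0],[0,0,0,0,0,0,0]]]'
```

```text
time_s: 59.25
eef_pos: [424.1, 293.0, 19.6]
tool_rot: [160.0, 0.0, 8.2]
ft_force: [0.3, 0.7, 0.0]
opening: 17.9
gripper_force: 58.3
```

```bash
python3 -m inch '[[[0.0001,-0.0008,-0.0007,0,0,0,0],[0,-0.0006,-0.0007,0,0,0,0],[0,-0.0003,-0.0006,0,0,0,0],[0,0,0,0,0,0,0],[0,0,0,0,0,0,0],[0,0,0,0,0,0,0],[0,0,0,0,0,0,0],[0,0,0,0,0,0,0],[0,0,0,0,0,0,0],[0,0,0,0,0,0,0]]]'
```

```text
time_s: 60.08
eef_pos: [424.2, 291.3, 17.5]
tool_rot: [160.0, 0.0, 8.2]
ft_force: [0.6, -0.6, 0.8]
opening: 17.7
gripper_force: 58.3
```

```bash
python3 -m inch '[[[0,0,-0.0005,0,0,0,0],[0,0,-0.0005,0,0,0,0],[0,0,-0.0004,0,0,0,0],[0,0,0,0,0,0,0],[0,0,0,0,0,0,0],[0,0,0,0,0,0,0],[0,0,0,0,0,0,0],[0,0,0,0,0,0,0],[0,0,0,0,0,0,0],[0,0,0,0,0,0,0]]]'
```

```text
time_s: 60.92
eef_pos: [424.2, 291.3, 16.1]
tool_rot: [160.0, 0.0, 8.2]
ft_force: [-0.4, 0.6, 1.6]
opening: 17.3
gripper_force: 58.8
```

Contact. Release gently and retract along the tool axis.

```bash
python3 -m inch '[[[0,0,0,0,0,0,0.021],[0,0,0.0005,0,0,0,0.024],[0,0,0.0005,0,0,0,0.028],[0,0,0,0,0,0,0.032],[0,0,0,0,0,0,0.032],[0,0,0,0,0,0,0.032],[-0.0001,0.0007,0.002,0,0,0,0.032],[-0.0002,0.0014,0.004,0,0,0,0.032],[-0.0003,0.0022,0.006,0,0,0,0.032],[-0.0005,0.0036,0.01,0,0,0,0.032]]]'
python3 -m inch '[[[-0.0005,0.0036,0.01,0,0,0,0.032],[-0.0005,0.0036,0.01,0,0,0,0.032],[-0.0005,0.0036,0.01,0,0,0,0.032],[-0.001,0.0072,0.02,0,0,0,0.032],[-0.001,0.0072,0.02,0,0,0,0.032],[0,0,0.03,0,0,0,0.032],[0,0,0.03,0,0,0,0.032],[0,0,0.03,0,0,0,0.032],[0,0,0.03,0,0,0,0.032],[0,0,0.02,0,0,0,0.032]]]'
python3 -m inch '[[[0,0,0,0.0576,0.0082,0,0.032],[0,0,0,0.0576,0.0082,0,0.032],[0,0,0,0.0576,0.0082,0,0.032],[0,0,0,0.0576,0.0082,0,0.032],[0,0,0,0.0576,0.0082,0,0.032],[0,0,0,0.0576,0.0082,0,0.032],[0,0,0,0,0,0,0.032],[0,0,0,0,0,0,0.032],[0,0,0,0,0,0,0.032],[0,0,0,0,0,0,0.032]]]'
python3 -m inch '[[[0,0,0,0,0,0,0.032],[0,0,0,0,0,0,0.032],[0,0,0,0,0,0,0.032],[0,0,0,0,0,0,0.032],[0,0,0,0,0,0,0.032],[0,0,0,0,0,0,0.032],[0,0,0,0,0,0,0.032],[0,0,0,0,0,0,0.032],[0,0,0,0,0,0,0.032],[0,0,0,0,0,0,0.032]]]'
python3 - <<'E'
from h import *
s=get_state();print(s["eef_pos"],s["tool_rot"])
im=snapshot("wrist")[:,:,::-1].copy();cv2.imwrite("w16.png",im);cv2.imwrite("s16.png",snapshot("scene")[:,:,::-1])
h=cv2.cvtColor(im,cv2.COLOR_BGR2HSV).astype(int);m=((h[:,:,1]<60)&(h[:,:,2]>130)).astype(np.uint8)
n,l,st,c=cv2.connectedComponentsWithStats(m)
for i in range(1,n):
    if st[i,4]>150:
        print(st[i],c[i].round(1))
        if 500<st[i,4]<6000: print(spoon("w16.png",s,tuple(np.argwhere(l==i)[0][::-1])))
E
```

```text
time_s: 61.75
eef_pos: [422.5, 299.1, 39.1]
tool_rot: [160.0, 0.1, 8.1]
ft_force: [-0.7, -0.1, 0.8]
opening: 31.7
gripper_force: 0.0
time_s: 62.58
eef_pos: [419.9, 325.2, 253.3]
tool_rot: [160.2, -0.2, 8.2]
ft_force: [-0.2, 0.2, 0.2]
opening: 31.8
gripper_force: 0.0
time_s: 63.42
eef_pos: [419.5, 325.0, 249.3]
tool_rot: [180.0, -0.0, 8.2]
ft_force: [-0.4, -0.3, -0.4]
opening: 32.0
gripper_force: 0.0
time_s: 64.25
eef_pos: [419.6, 324.3, 249.1]
tool_rot: [-180.0, -0.0, 8.2]
ft_force: [-0.2, -0.2, -0.9]
opening: 32.1
gripper_force: 0.0
[419.58256683 324.33172849 249.12111407] [-1.79999535e+02 -1.66127359e-04  8.15381888e+00]
[  11    0  110   82 7171] [65.  36.6]
[189   0  54  14 212] [216.5   3.4]
[489   0  23  20 352] [502.   8.]
[271 110  22  94 978] [281.4 147.2]
(array([424.8, 284.2]), array([131.3,  28.3]), 10.6, 978, [(-60, 3.8, 10.2), (-40, 3.0, 11.6), (-20, 1.4, 8.6), (0, 0.7, 7.0), (20, 0.3, 9.6), (40, 0.2, 28.3), (60, -1.2, 21.3)])
[ 328  114  184  123 9297] [399.6 173.7]
[ 173  119   81   80 5063] [212.8 158. ]Traceback (most recent call last):
  File "<stdin>", line 9, in <module>
  File "h.py", line 44, in spoon
    q=np.argwhere(l==i)[:,::-1]; P=np.array([pt("wrist",u,z,s)[:2] for u in q]).astype(np.float32)
                                             ~~^^^^^^^^^^^^^^^
  File "h.py", line 17, in pt
    e,d=ray(name,uv,st); return np.round(e+d*(z-e[2])/d[2],1)
        ~~~^^^^^^^^^^^^
  File "h.py", line 7, in ray
    m=camera_model(name); K=np.array(m["camera_matrix"])
ValueError: time passes only in moves, steps and waits
```

Spoon lies at ≈(424.5, 285.6), yaw 8.3°, against a target of (426, 286.5) and 8.1°. Quick check that the stack did not shift.

Run:
```python
from h import *
old=cv2.resize(cv2.imread("pics/p.png")[:,440:],(130,120),interpolation=cv2.INTER_AREA); new=cv2.imread("s16.png")[150:270,180:310]
t=old[50:118,30:80]; r=cv2.matchTemplate(new,t,cv2.TM_CCOEFF_NORMED); print(cv2.minMaxLoc(r))
a=cv2.imread("s6.png");b=cv2.imread("s16.png")
for n,(x0,y0,x1,y1) in dict(coffee=(150,190,180,250),sugar=(110,220,160,275)).items():
    print(n,cv2.minMaxLoc(cv2.matchTemplate(b[y0-8:y1+8,x0-8:x1+8],a[y0:y1,x0:x1],cv2.TM_CCOEFF_NORMED))[1::2])
s=get_state();print("saucer",pt("wrist",(213,158.5),13,s))
```

```text
(-0.342460036277771, 0.9989578723907471, (68, 52), (30, 50))
coffee (0.8240700960159302, (8, 8))
sugar (0.9993380308151245, (8, 8))
saucer [413.7 378.2  13. ]
```

Nothing shifted: the stack template matches at (30,50) and both jars are in place. The arm is clear, so I'm handing in.

```bash
python3 -c "
from station import job_done
print(job_done())"
```

```text
the job is handed in; nothing more can be done
None
```

The coffee set is back together on the coaster (mug, drip filter, press disc, lid), the teaspoon lies midway and square between coaster and saucer (both measured within about 3 mm of target), the jars did not move, and the job was handed in at about 64 s.

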